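Unlock the retainer plate and offer it up over the die block

ROBOT

A 6-joint arm with a two-finger parallel gripper is mounted at the origin on the work surface. World frame = base frame: x ahead of the robot, y to its left, z up, the work surface at z = 0. Lengths are in m, angles in degrees, forces in N, time in s.
With the tool pointing down it reaches from about 0.225 to 0.875 m from the base axis. Payload 3.4 kg.
Tool frame: the origin (TCP) lies on the centre line of the jaws, within the pads' length; the fingertips stand ahead of it and the grasp point (between the pads) lies 5 mm behind it (arm.tip_reach is the z of the fingertips in the tool frame, in m); z points along the fingers, y is the line along which they close (so a half turn about z gives the same grasp; the last joint's range is limited). The gripper opens to 85 mm and grips with 20 to 120 N. Pads are 22 mm wide; open, the fingers measure 114 mm over their backs; the gripper's body (76 mm by 85 mm) begins 54 mm behind the grasp point. The pads swing forward as they close: fully open they stand 13 mm farther back than shut.
Start: joints at [-74.485, 15.808, 86.224, -0, 77.962, -6.933], TCP at [0.22, -0.531, 0.22] pointing down, gripper open.
Joint ranges: [-165.64, 165.64], [-43.16, 119.46], [12.63, 154.43], [-67.54, 247.53], [6.08, 155.33], [-154.97, 154.97]. Speed limits (degrees/s): [147.25, 147.25, 180, 180, 180, 180].

INTERFACE

Orientations are given as [roll, pitch, yaw] about the fixed x, y, z axes, in that order (R = Rz(yaw) Ry(pitch) Rx(roll)).
In Python, from bench import arm, camera, job gives the robot as it stands.
- The arm moves only by the tool jog_arm, never from a script. Its argument "moves" is a list of rows, each an object of numbers: "tx", "ty", "tz": the shift along the tool's x, y, z in units of 50 mm (1.0 is 50 mm); "rx", "ry", "rz": the turn, a rotation vector about the tool's x, y, z in units of 5 degrees (1.0 is 5 degrees); "hand": the closure in counts, from 0 (fully open) to 255 (shut). In form: [{"tx": .., "ty": .., "tz": .., "rx": .., "ry": .., "rz": .., "hand": ..}, ...]. A call has exactly 10 rows; each row shifts and turns the commanded pose from where the row before left it, along the tool's axes as they then stand; what a row does not reach is not made up. A row lasts 1/8 s, in which the tool goes at most 62.5 mm and 10.7 degrees, less where a joint would pass 70% of its speed; a pose out of reach is approached as far as the arm can. A call is refused whole if a number of a shift passes 1 or a number of a turn 1, either way. A call with a gripper value outside its range is refused whole. The fingers move at their own pace and stop on an object; "newtons" is the grip in N (left out, the last holds). Time passes only in rows, so rows that do not move let the fingers close, or fill a call up. It gives the time, the measured TCP pose, the force, the opening and the grip force at its end, in the units of the state.
- arm.observe(): the state, without advancing time (a new reading comes with each control period).
- camera(name): name is "scene" or "top" or "wrist"; returns a dict with "pixels" (400x640x3 uint8, red, green, blue), "vertical_fov" (degrees; the focal length in pixels is half the picture's height over the tangent of half this angle, whatever the lens; pixels are square), "cx", "cy" (the principal point, pixels), "R" (3x3) and "t" (3): a world point X has camera coordinates R X + t; the wrist camera has in their place "mount" (4x4, takes a point from camera to tool coordinates, whose origin is the TCP and whose axes are the flange's). Camera axes: x right, y down, z forward; pixel columns grow to the right and rows downward; lengths in m; the calibration is good to about 2 mm. A picture is of the moment at which its call begins: read the wrist's pose just before it. There is no depth.
- job.job_done(): hands the job in; it is judged then, once.
The state is a dict: "time_s": time; "qpos": joint angles; "joint_vel": joint speeds; "joint_torque": joint torques, N m; "tcp_pos": TCP position; "orientation": TCP orientation; "force": force on the tool from outside, world axes, zero at the start; "ft_torque": the same for the moment, N m; "opening": opening from 0.0 (shut) to 1.0 (fully open); "gripper_force": force on a finger pad.
Only numpy, scipy, OpenCV 4.12 (cv2) and the standard library are available. Lean on these libraries where they do the work, as an engineer would, in place of code of your own. Each camera call takes 0.05 s, during which the arm holds its last target. There are 200 camera calls.

TASK

Take the flat-bowed steel key from its oak holder, push it fully down into the brass lock on the oak rack and turn it clockwise until it stops, so that the steel tongue swings off the retainer plate; leave the key in the lock. Then lift the retainer plate out by its grip block and finish while holding it still and level about 15 mm above the die block, its three holes lined up with the block's three threaded holes, never touching the block with it. Do not let go at the end, and leave the loose things that are not part of the job where they are.

Things in the scene. Friction and masses are not known exactly. Their poses are not given: they have to be found in the camera images.
- key_holder: Small oak block standing on the bench, 40 x 50 x 26 tall, with an upright through slot 9 (x) x 19 (y) in its middle, in which the key stands. Origin at the centre of its underside. It does not move when the key is taken; its place among the small things near the robot changes.
- key: Steel key of 80 g, standing upright, blade down, in the oak holder. Origin at the centre of the underside of its round collar (24 diameter, 6 thick). Below the origin: flat blade 20 long, 6 thick (own x) and 16 wide (own y). Above the collar: flat bow for gripping, 10 thick (own x), 28 wide (own y), from 6 to 44 above the origin; pinch it across x. The collar rests on the holder's top, 26 above the bench. The blade is symmetric: it fits either way round.
- lock_mouth (a point): Centre of the top face of the brass lock cylinder (40 diameter) on the rack, 50 above the bench. z is up; the point turns with the cylinder: its y axis points along the steel tongue and along the long side of the key slot, which is 9 (x) x 19 (y) and 24 deep, so the key's collar comes to rest on the top face.
- lock (a joint): Angle of the lock cylinder in rad, growing clockwise seen from above. Near 0 (starts between 0 and 0.2) its steel tongue (16 wide, reaching 66 from the axis, underside 4 above the plate) lies over the plate's end and keeps it from being lifted; at the stop, 1.45, the tongue is clear. It stays where it is left (friction 0.1 N m). The key has some 0.2 rad of play in the slot.
- rack: Fixed oak rack board, 90 (x) x 200 (y), carrying on slats the plate (centred over the rack's origin, plate underside 25 above the bench, between four low pegs) and, 100 away along its -y, the brass lock. Origin on the bench under the plate's centre.
- plate: Steel retainer plate 70 (own x) x 100 (own y) x 8 thick, about 0.45 kg (may differ by a third), lying flat on the rack with its y along the rack's y. Origin at the centre of its underside. On top in the middle stands an aluminium grip block 24 (x) x 40 (y), from 8 to 42 above the origin; pinch it across x. Three through holes of 14 diameter: two at the end towards the lock, one at the other end.
- plate_hole0 (a point): Centre of a plate hole at the underside: at x -22, y -36 of the plate.
- plate_hole1 (a point): Centre of a plate hole at the underside: at x +22, y -36 of the plate.
- plate_hole2 (a point): Centre of the plate's single hole at its +y end, at the underside: x 0, y +36.
- die_block: Fixed grey block 90 (own x) x 120 (own y) x 40 tall on the bench, with a 32 diameter bore in the middle of its top and three threaded holes of 10 diameter in the same pattern as the plate's. Origin at the centre of its underside. Its x and y must coincide with the plate's at the end (not a half turn off).
- block_top (a point): Centre of the die block's top face, 40 above the bench; axes as the block.
- thread0 (a point): Mouth of the threaded hole that belongs under plate_hole0: x -22, y -36 of the block.
- thread1 (a point): Mouth of the threaded hole under plate_hole1: x +22, y -36 of the block.
- thread2 (a point): Mouth of the single threaded hole under plate_hole2: x 0, y +36 of the block.
- sleeve: Bystander: black nylon die sleeve, tube 48 outside diameter, 36 tall, standing on the bench; origin at the centre of its underside.
- punch_holder: Bystander: knurled aluminium punch holder, stepped cylinder 42 diameter, 46 tall, standing; origin at the centre of its underside.
- ring: Bystander: flat dark steel retainer ring, 70 outside diameter, 6 thick, lying at the far side of the bench; origin at the centre of its underside.
- spare_punch: Bystander: steel punch standing on its 32 diameter head, 58 tall, at the far side; origin at the centre of its underside.
Not all that is in view belongs to the job. Leave any pink, purple or turquoise look-alike of the plate alone.

How it is judged:
By the outcome, as a careful person would: the job done as asked, in the order asked, and still so for the second after the job is handed in, while the arm keeps its last pose, push and grip.
It also fails if it takes over 51 s, if anything falls off the work surface, if the arm or the gripper's body presses on something with over 40 N, if the wrist force passes 120 N, or if a joint passes its speed limit or range.

## Working session

There is one attempt and no reset: what is moved stays moved. The work goes in short steps, Python scripts to look and compute and a tool call to move; the robot and the scene stay as the last step left them, time stands still between calls to the robot, and variables do not carry over. Pictures are saved under pics/ and viewed, at most 10 in all, crops included, and the job is handed in when it is done.

Besides the shell and the picture viewer there is one more tool, called as a command line: name --argument value ..., lists and objects as JSON in quotes. jog_arm: Moves the arm, as the interface text tells. Its arguments: {"type":"object","properties":{"moves":{"type":"array","items":{"type":"object","properties":{"tx":{"type":"number"},"ty":{"type":"number"},"tz":{"type":"number"},"rx":{"type":"number"},"ry":{"type":"number"},"rz":{"type":"number"},"hand":{"type":"number"}}}},"newtons":{"type":"number"}},"required":["moves"]}

```bash
mkdir -p pics; ls; cat > h.py <<'E'
import numpy as np, cv2
from bench import arm, camera, job
def f(c): return 200/np.tan(np.radians(c["vertical_fov"])/2)
def Rrpy(o):
    r,p,y=np.radians(o)
    Rx=cv2.Rodrigues(np.array([r,0,0.]))[0];Ry=cv2.Rodrigues(np.array([0,p,0.]))[0];Rz=cv2.Rodrigues(np.array([0,0,y]))[0]
    return Rz@Ry@Rx
def shot(n):
    s=arm.observe(); c=camera(n)
    if n=="wrist":
        M=np.array(c["mount"]); Rt=Rrpy(s["orientation"])
        Rcw=Rt@M[:3,:3]; pos=Rt@M[:3,3]+np.array(s["tcp_pos"])
        c["R"]=Rcw.T; c["t"]=-Rcw.T@pos
    c["R"]=np.array(c["R"]);c["t"]=np.array(c["t"])
    return c
def ray(c,u,v):
    d=c["R"].T@np.array([(u-c["cx"])/f(c),(v-c["cy"])/f(c),1.]); return -c["R"].T@c["t"],d
def onz(c,u,v,z):
    o,d=ray(c,u,v); return o+d*(z-o[2])/d[2]
def proj(c,X):
    p=c["R"]@np.array(X)+c["t"]; return f(c)*p[:2]/p[2]+[c["cx"],c["cy"]]
def tri(c1,p1,c2,p2):
    o1,d1=ray(c1,*p1);o2,d2=ray(c2,*p2)
    s=np.linalg.lstsq(np.c_[d1,-d2],o2-o1,rcond=None)[0]
    a,b=o1+s[0]*d1,o2+s[1]*d2; return (a+b)/2,np.linalg.norm(a-b)
def save(c,n): cv2.imwrite("pics/"+n,c["pixels"][:,:,::-1])
E
python3 - <<'E'
from h import *
import pickle
print(arm.observe(),arm.tip_reach)
d={}
for n in("scene","top","wrist"):
    c=shot(n);save(c,n+"0.png");d[n]=c
    print(n,c["vertical_fov"],c["cx"],c["cy"],"cam at",-c["R"].T@c["t"],"fwd",c["R"][2], [k for k in c])
pickle.dump(d,open("s0.pkl","wb"))
E
```

```text
pics
{'time_s': 0.0, 'qpos': array([-7.44845651e+01,  1.58473747e+01,  8.62948065e+01, -1.25506404e-03,
        7.79639866e+01, -6.93249265e+00]), 'joint_vel': array([-0.01057513, -0.01450739, -0.03197575,  0.04569277,  0.02039608,
       -0.118227  ]), 'joint_torque': array([-2.25716161e-03, -4.16781485e+01, -2.45810974e+01, -4.86821591e-04,
        1.11464443e-02, -2.41186314e-06]), 'tcp_pos': array([ 0.2193998 , -0.53089218,  0.21924509]), 'orientation': array([-1.79894460e+02, -1.15964188e-02,  2.24481797e+01]), 'force': array([-0.73548989,  0.50508405,  0.02588967]), 'ft_torque': array([ 0.02534419, -0.01539752, -0.01888775]), 'gripper_force': 0.0, 'opening': 1.0021802691594395} 0.014
scene 42.801593224080406 316.288266225494 199.95542946691953 cam at [1.35252746 0.10947013 0.80089459] fwd [-0.69111905 -0.18347283 -0.69906522] ['pixels', 'vertical_fov', 'cx', 'cy', 'R', 't']
top 57.28736597910252 324.4379248700792 199.91153352964366 cam at [ 0.50888577 -0.08076381  0.90365651] fwd [ 0.10852362 -0.01575855 -0.99396896] ['pixels', 'vertical_fov', 'cx', 'cy', 'R', 't']
wrist 65.02614906150211 320.435012605473 194.60407886841008 cam at [ 0.28265803 -0.50547009  0.37385481] fwd [-0.24990782 -0.10122716 -0.96296373] ['pixels', 'vertical_fov', 'cx', 'cy', 'mount', 'R', 't']
```

View pics/top0.png

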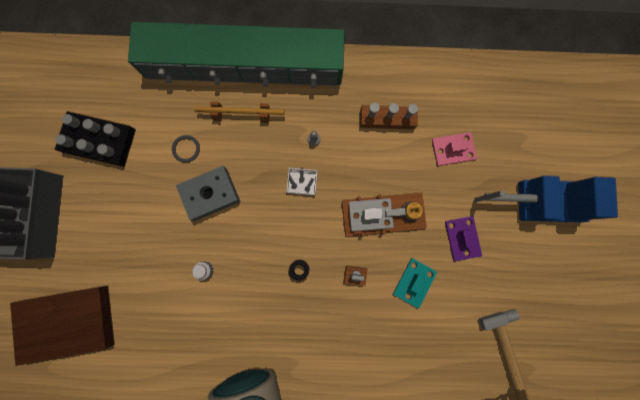

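View pics/scene0.png

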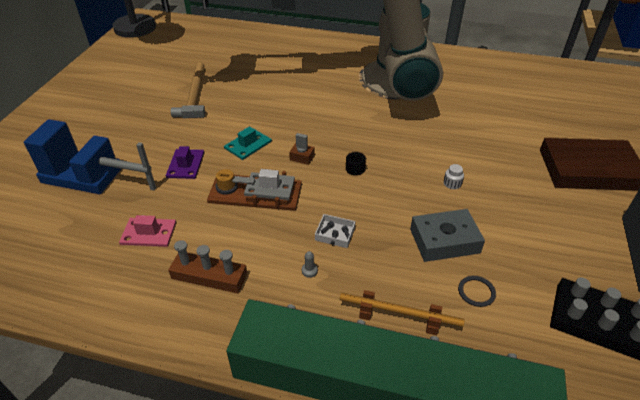

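```bash
python3 - <<'E'
from h import *
import pickle
d=pickle.load(open("s0.pkl","rb"))
t,s=d["top"],d["scene"]
for X in([0,0,0],[.22,-.53,.22],[.22,-.53,0],[.5,0,0],[.5,.2,0]): print(X,proj(t,X).round(),proj(s,X).round())
print("R det",np.linalg.det(t["R"]), np.linalg.det(s["R"]))
for n,p in dict(holder=(355,276),plate=(373,214),lock=(414,211),block=(207,193)).items(): print(n,onz(t,*p,.04).round(3))
im=np.vstack([cv2.resize(t["pixels"][140:310,160:460],(800,453))])
cv2.imwrite("pics/topc.png",im[:,:,::-1])
E
```

```text
[0, 0, 0] [276. 461.] [397.  78.]
[0.22, -0.53, 0.22] [564. 409.] [187.  19.]
[0.22, -0.53, 0] [502. 367.] [201.  93.]
[0.5, 0, 0] [284. 242.] [366. 190.]
[0.5, 0.2, 0] [202. 240.] [454. 205.]
R det 1.0 1.0000000000000002
holder [ 0.427 -0.17   0.04 ]
plate [ 0.573 -0.21   0.04 ]
lock [ 0.583 -0.308  0.04 ]
block [0.611 0.183 0.04 ]
```

View pics/wrist0.png

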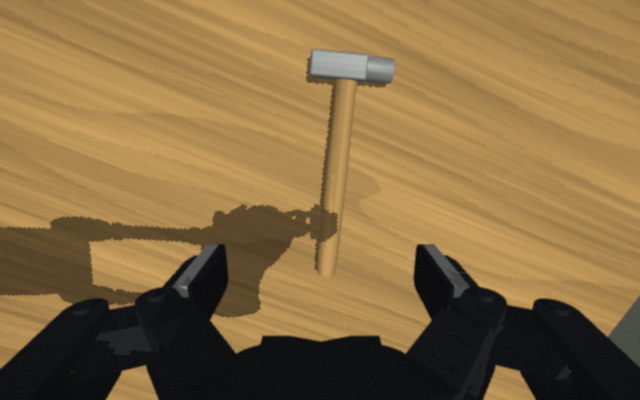

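View pics/topc.png

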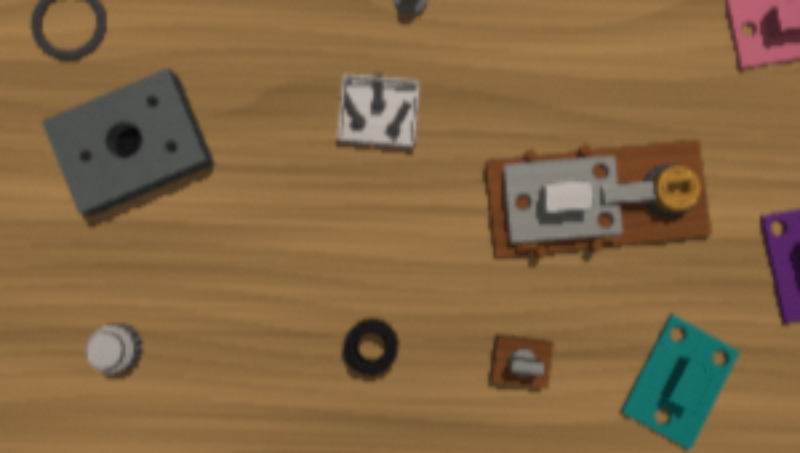

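```bash
cat >> h.py <<'E'
def plan(X,yaw,n,start=None):
    """constant row: n equal rows (shift, then turn about tool z) to pos X and yaw, tool pointing down"""
    s=arm.observe() if start is None else start
    p=np.array(s["tcp_pos"]);y0=s["orientation"][2]
    dy=(yaw-y0+180)%360-180; A=np.zeros((3,3))
    for k in range(n): A+=Rrpy([180,0,y0+dy*k/n])
    t=np.linalg.solve(A,np.array(X)-p)
    print("row: t=",(t/.05).round(4),"rz=",round(-dy/n/5,4),"n",n)
E
python3 - <<'E'
from h import *
plan([.5,-.33,.25],90,20)
E
```

```text
row: t= [ 0.3462  0.1186 -0.0305] rz= -0.6755 n 20
```

jog_arm --moves '[{"tx": 0.346,"ty": 0.119,"tz": -0.03,"rz": -0.676,"hand": 100},{"tx": 0.346,"ty": 0.119,"tz": -0.03,"rz": -0.676,"hand": 100},{"tx": 0.346,"ty": 0.119,"tz": -0.03,"rz": -0.676,"hand": 100},{"tx": 0.346,"ty": 0.119,"tz": -0.03,"rz": -0.676,"hand": 100},{"tx": 0.346,"ty": 0.119,"tz": -0.03,"rz": -0.676,"hand": 100},{"tx": 0.346,"ty": 0.119,"tz": -0.03,"rz": -0.676,"hand": 100},{"tx": 0.346,"ty": 0.119,"tz": -0.03,"rz": -0.676,"hand": 100},{"tx": 0.346,"ty": 0.119,"tz": -0.03,"rz": -0.676,"hand": 100},{"tx": 0.346,"ty": 0.119,"tz": -0.03,"rz": -0.676,"hand": 100},{"tx": 0.346,"ty": 0.119,"tz": -0.03,"rz": -0.676,"hand": 100}]'

```text
invalid input
```

jog_arm --moves '[{"tx": 0.346,"ty": 0.119,"tz": -0.03,"rz": -0.676,"hand": 100},{"tx": 0.346,"ty": 0.119,"tz": -0.03,"rz": -0.676,"hand": 100},{"tx": 0.346,"ty": 0.119,"tz": -0.03,"rz": -0.676,"hand": 100},{"tx": 0.346,"ty": 0.119,"tz": -0.03,"rz": -0.676,"hand": 100},{"tx": 0.346,"ty": 0.119,"tz": -0.03,"rz": -0.676,"hand": 100},{"tx": 0.346,"ty": 0.119,"tz": -0.03,"rz": -0.676,"hand": 100},{"tx": 0.346,"ty": 0.119,"tz": -0.03,"rz": -0.676,"hand": 100},{"tx": 0.346,"ty": 0.119,"tz": -0.03,"rz": -0.676,"hand": 100},{"tx": 0.346,"ty": 0.119,"tz": -0.03,"rz": -0.676,"hand": 100},{"tx": 0.346,"ty": 0.119,"tz": -0.03,"rz": -0.676,"hand": 100}]'

```text
invalid input
```

```bash
python3 - <<'E'
from h import *
import pickle
c=shot("wrist");save(c,"w1.png");pickle.dump(c,open("w1.pkl","wb"))
E
```

```text
(no output)
```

View pics/w1.png

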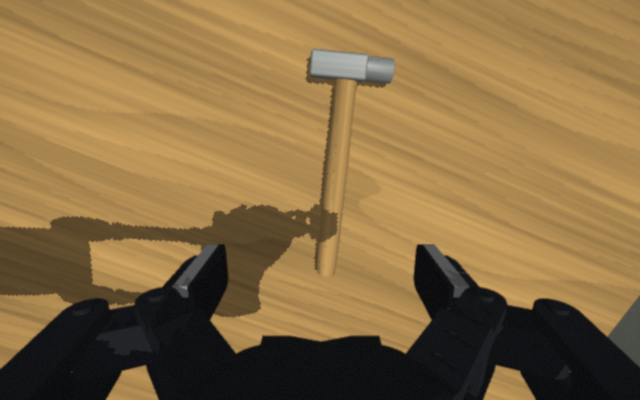

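jog_arm --moves '[{"tx": 0.346,"ty": 0.119,"tz": -0.03,"rx": 0,"ry": 0,"rz": -0.676,"hand": 100},{"tx": 0.346,"ty": 0.119,"tz": -0.03,"rx": 0,"ry": 0,"rz": -0.676,"hand": 100},{"tx": 0.346,"ty": 0.119,"tz": -0.03,"rx": 0,"ry": 0,"rz": -0.676,"hand": 100},{"tx": 0.346,"ty": 0.119,"tz": -0.03,"rx": 0,"ry": 0,"rz": -0.676,"hand": 100},{"tx": 0.346,"ty": 0.119,"tz": -0.03,"rx": 0,"ry": 0,"rz": -0.676,"hand": 100},{"tx": 0.346,"ty": 0.119,"tz": -0.03,"rx": 0,"ry": 0,"rz": -0.676,"hand": 100},{"tx": 0.346,"ty": 0.119,"tz": -0.03,"rx": 0,"ry": 0,"rz": -0.676,"hand": 100},{"tx": 0.346,"ty": 0.119,"tz": -0.03,"rx": 0,"ry": 0,"rz": -0.676,"hand": 100},{"tx": 0.346,"ty": 0.119,"tz": -0.03,"rx": 0,"ry": 0,"rz": -0.676,"hand": 100},{"tx": 0.346,"ty": 0.119,"tz": -0.03,"rx": 0,"ry": 0,"rz": -0.676,"hand": 100}]' --newtons 40

```text
time_s: 1.45
tcp_pos: [0.3914, -0.473, 0.2352]
orientation: [180.0, 0.0, 56.5]
force: [0.5, -0.6, -1.5]
opening: 0.608
gripper_force: 0.0
```

jog_arm --moves '[{"tx": 0.346,"ty": 0.119,"tz": -0.03,"rx": 0,"ry": 0,"rz": -0.676,"hand": 100},{"tx": 0.346,"ty": 0.119,"tz": -0.03,"rx": 0,"ry": 0,"rz": -0.676,"hand": 100},{"tx": 0.346,"ty": 0.119,"tz": -0.03,"rx": 0,"ry": 0,"rz": -0.676,"hand": 100},{"tx": 0.346,"ty": 0.119,"tz": -0.03,"rx": 0,"ry": 0,"rz": -0.676,"hand": 100},{"tx": 0.346,"ty": 0.119,"tz": -0.03,"rx": 0,"ry": 0,"rz": -0.676,"hand": 100},{"tx": 0.346,"ty": 0.119,"tz": -0.03,"rx": 0,"ry": 0,"rz": -0.676,"hand": 100},{"tx": 0.346,"ty": 0.119,"tz": -0.03,"rx": 0,"ry": 0,"rz": -0.676,"hand": 100},{"tx": 0.346,"ty": 0.119,"tz": -0.03,"rx": 0,"ry": 0,"rz": -0.676,"hand": 100},{"tx": 0.346,"ty": 0.119,"tz": -0.03,"rx": 0,"ry": 0,"rz": -0.676,"hand": 100},{"tx": 0.346,"ty": 0.119,"tz": -0.03,"rx": 0,"ry": 0,"rz": -0.676,"hand": 100}]' --newtons 40

```text
time_s: 2.7
tcp_pos: [0.5007, -0.3295, 0.2502]
orientation: [180.0, 0.0, 90.3]
force: [1.1, 0.3, -0.1]
opening: 0.607
gripper_force: 0.0
```

```bash
python3 - <<'E'
from h import *
import pickle
c=shot("wrist");save(c,"w2.png");pickle.dump(c,open("w2.pkl","wb"))
E
```

```text
(no output)
```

View pics/w2.png

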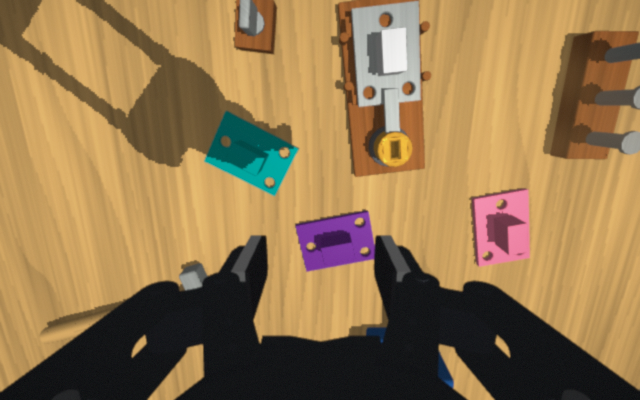

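jog_arm --moves '[{"tx": 0.4,"ty": 0.175,"tz": 0,"rx": 0,"ry": 0,"rz": 0,"hand": 100},{"tx": 0.4,"ty": 0.175,"tz": 0,"rx": 0,"ry": 0,"rz": 0,"hand": 100},{"tx": 0.4,"ty": 0.175,"tz": 0,"rx": 0,"ry": 0,"rz": 0,"hand": 100},{"tx": 0.4,"ty": 0.175,"tz": 0,"rx": 0,"ry": 0,"rz": 0,"hand": 100},{"tx": 0,"ty": 0,"tz": 0,"rx": 0,"ry": 0,"rz": 0,"hand": 100},{"tx": 0,"ty": 0,"tz": 0,"rx": 0,"ry": 0,"rz": 0,"hand": 100},{"tx": 0,"ty": 0,"tz": 0,"rx": 0,"ry": 0,"rz": 0,"hand": 100},{"tx": 0,"ty": 0,"tz": 0,"rx": 0,"ry": 0,"rz": 0,"hand": 100},{"tx": 0,"ty": 0,"tz": 0,"rx": 0,"ry": 0,"rz": 0,"hand": 100},{"tx": 0,"ty": 0,"tz": 0,"rx": 0,"ry": 0,"rz": 0,"hand": 100}]' --newtons 40

```text
time_s: 4.0
tcp_pos: [0.5351, -0.2509, 0.2501]
orientation: [180.0, 0.0, 90.0]
force: [0.3, -0.3, -0.0]
opening: 0.611
gripper_force: 0.0
```

```bash
python3 - <<'E'
from h import *
import pickle
c=shot("wrist");save(c,"w3.png");pickle.dump(c,open("w3.pkl","wb"))
a=pickle.load(open("w2.pkl","rb"))
A=cv2.resize(a["pixels"][0:185,220:440],None,fx=1.8,fy=1.8,interpolation=2)
B=c["pixels"][0:330,150:540]
H=max(A.shape[0],B.shape[0]);P=np.zeros((H,A.shape[1]+B.shape[1],3),np.uint8)
P[:A.shape[0],:A.shape[1]]=A;P[:B.shape[0],A.shape[1]:]=B
cv2.imwrite("pics/w23.png",P[:,:,::-1]);print(P.shape,A.shape)
E
```

```text
(333, 786, 3) (333, 396, 3)
```

View pics/w23.png

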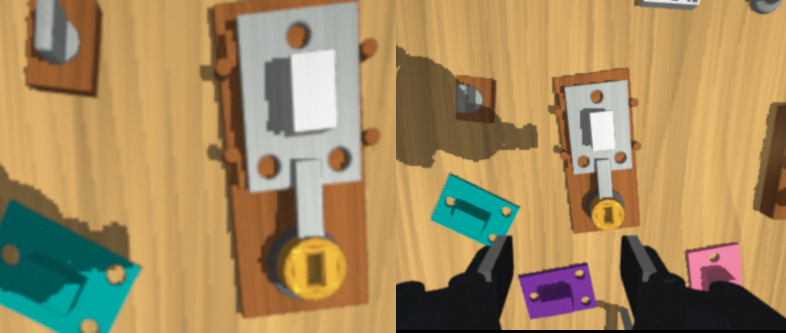

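```bash
cat > m.py <<'E'
from h import *
import pickle
def mask(c,lo,hi,box,k=3):
    x0,y0,x1,y1=box; hsv=cv2.cvtColor(c["pixels"],cv2.COLOR_RGB2HSV); m=cv2.inRange(hsv,lo,hi)
    z=np.zeros_like(m);z[y0:y1,x0:x1]=m[y0:y1,x0:x1]
    return cv2.morphologyEx(z,cv2.MORPH_OPEN,np.ones((k,k),np.uint8)) if k>1 else z
def big(m,n=1):
    cs=sorted(cv2.findContours(m,cv2.RETR_EXTERNAL,cv2.CHAIN_APPROX_NONE)[0],key=cv2.contourArea)[::-1]
    return cs[:n]
def mom(ct):
    M=cv2.moments(ct);return np.array([M["m10"],M["m01"]])/M["m00"]
E
python3 - <<'E'
from m import *
a,b=[pickle.load(open(f"w{i}.pkl","rb")) for i in(2,3)]
boxes={"a":dict(lock=(360,110,430,185),plate=(335,0,430,110),key=(225,0,280,55)),"b":dict(lock=(330,180,400,240),plate=(300,70,400,210),key=(195,65,255,130))}
res={}
for n,c in(("a",a),("b",b)):
    hsv=cv2.cvtColor(c["pixels"],cv2.COLOR_RGB2HSV);B=boxes[n]
    m=mask(c,(17,170,130),(30,255,255),B["lock"]);k=big(m)[0];(x,y),r=cv2.minEnclosingCircle(k);e=cv2.fitEllipse(cv2.convexHull(k))
    print(n,"lock circ",x,y,r,"ell",e)
    res[n,"lock"]=e[0]
    m=mask(c,(0,0,215),(180,40,255),B["plate"],1);k=big(m)[0];q=cv2.minAreaRect(k);print(" grip",q,cv2.contourArea(k));res[n,"grip"]=q[0]
    print("  key px hsv",[hsv[v,u].tolist() for u,v in (((248,10),(247,24),(262,20),(268,45)) if n=="a" else ((215,90),(218,97),(230,95),(240,85)))])
    m=mask(c,(0,0,120),(180,60,255),B["plate"],3);k=big(m)[0];q=cv2.minAreaRect(k);print(" plate",q)
for k in("lock","grip"):
    print(k,*tri(a,res["a",k],b,res["b",k]))
cv2.imwrite("pics/kk.png",np.hstack([cv2.resize(a["pixels"][0:60,220:285],None,fx=5.5,fy=5.5,interpolation=0),cv2.resize(b["pixels"][70:130,195:260],None,fx=5.5,fy=5.5,interpolation=0)])[:,:,::-1])
E
```

```text
a lock circ 394.30767822265625 148.61538696289062 17.95551300048828 ell ((394.57769775390625, 148.9557647705078), (33.672096252441406, 35.38576889038086), 58.666404724121094)
 grip ((394.2868347167969, 49.883880615234375), (43.5039176940918, 23.229841232299805), 87.61405944824219) 928.0
  key px hsv [[60, 6, 162], [48, 7, 173], [55, 9, 164], [13, 173, 149]]
 plate ((388.0796813964844, 56.19468688964844), (106.69647979736328, 66.9181137084961), 86.18592071533203)
b lock circ 361.73358154296875 214.62408447265625 16.476816177368164 ell ((361.6556091308594, 214.34088134765625), (31.02492332458496, 32.98625183105469), 66.30986785888672)
 grip ((356.7207336425781, 130.64828491210938), (38.283966064453125, 22.422279357910156), 85.2363510131836) 778.5
  key px hsv [[60, 5, 100], [75, 6, 88], [60, 6, 164], [13, 175, 150]]
 plate ((354.2705078125, 139.97540283203125), (115.70467376708984, 62.83180618286133), 84.80557250976562)
lock [ 0.58456698 -0.30697912  0.04830093] 6.8641101745536e-05
grip [ 0.57312073 -0.20691071  0.06745219] 0.0003764761234066218
```

View pics/kk.png

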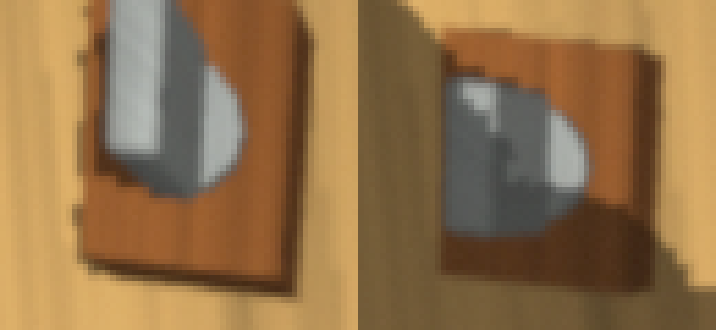

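```bash
python3 - <<'E'
from m import *
a,b=[pickle.load(open(f"w{i}.pkl","rb")) for i in(2,3)]
pa=lambda x,y:(220+x/5.5-.5,y/5.5-.5); pb=lambda x,y:(195+(x-357)/5.5-.5,70+y/5.5-.5)
print("bow -y+x corner",*tri(a,pa(160,155),b,pb(495,235)))
print("bow -y-x corner",*tri(a,pa(105,150),b,pb(445,235)))
print("bow centre b",onz(b,*pb(470,157),.07))
print("holder br corner",*tri(a,pa(280,280),b,pb(632,290)), "tr", onz(b,*pb(640,50),.026),onz(a,*pa(303,22),.026), "bl",onz(a,*pa(80,262),.026))
# plate outline -> yaw, on z=.033
for n,c,bx in(("a",a,(335,0,430,110)),("b",b,(300,70,400,165))):
    m=mask(c,(0,0,120),(180,60,255),bx,3);k=big(m)[0][:,0,:]
    P=np.array([onz(c,u,v,.033)[:2] for u,v in k])*1000
    print(n,cv2.minAreaRect(P.astype(np.float32)))
    # holes: dark/brown inside
    f_=np.zeros(m.shape,np.uint8);cv2.drawContours(f_,[cv2.convexHull(k)],-1,255,-1)
    h=cv2.morphologyEx(cv2.bitwise_and(f_,cv2.inRange(cv2.cvtColor(c["pixels"],cv2.COLOR_RGB2HSV),(0,90,0),(20,255,255))),cv2.MORPH_OPEN,np.ones((3,3)))
    for q in big(h,5): print("  hole",mom(q) if cv2.contourArea(q) else 0,cv2.contourArea(q),onz(c,*mom(q),.033) if cv2.contourArea(q) else 0)
    # tongue & lock slot
# slot in brass
for n,c,bx in(("a",a,(382,136,408,162)),("b",b,(349,202,375,228))):
    x0,y0,x1,y1=bx;hsv=cv2.cvtColor(c["pixels"],cv2.COLOR_RGB2HSV);z=np.zeros((400,640),np.uint8);z[y0:y1,x0:x1]=(hsv[y0:y1,x0:x1,2]<150)*255
    for q in big(z,2): 
        if len(q)>4: print(n,"slot",cv2.minAreaRect(q),onz(c,*mom(q),.05),cv2.contourArea(q))
plan([.43,-.21,.17],87,10)
E
```

```text
bow -y+x corner [ 0.43053793 -0.18830055  0.06930837] 0.0003446944679252951
bow -y-x corner [ 0.42171033 -0.18819002  0.07168082] 0.0008153296112961861
bow centre b [ 0.42747234 -0.17437014  0.07      ]
holder br corner [ 0.44368144 -0.20056579  0.01950835] 0.0007455859853702526 tr [ 0.45029774 -0.15206024  0.026     ] [ 0.45048921 -0.15516601  0.026     ] bl [ 0.40412406 -0.19833564  0.026     ]
a ((573.1015625, -210.81640625), (70.61891174316406, 107.8227767944336), 6.124240398406982)
  hole [384.81958763  20.02061856] 97.0 [ 0.56824775 -0.17207339  0.033     ]
  hole [368.43232323  92.35353535] 82.5 [ 0.55424946 -0.24543949  0.033     ]
  hole [407.35511983  88.0087146 ] 76.5 [ 0.59775233 -0.24054008  0.033     ]
  hole [403.65700483 104.20289855] 34.5 [ 0.59494844 -0.25803889  0.033     ]
  hole [378.71895425 106.97385621] 25.5 [ 0.5667323  -0.26124281  0.033     ]
b ((572.2181396484375, -204.52545166015625), (70.9930419921875, 96.1500244140625), 6.081857204437256)
  hole [349.9494382   96.35955056] 89.0 [ 0.56829146 -0.17136977  0.033     ]
  hole [373.46268657 156.55970149] 67.0 [ 0.59808519 -0.23968028  0.033     ]
  hole [336.69028871 160.21259843] 63.5 [ 0.55442317 -0.24412722  0.033     ]
a slot ((395.0, 149.5), (17.0, 8.0), 90.0) [ 0.584335   -0.30727725  0.05      ] 114.5
a slot ((383.0, 136.5), (1.0, 2.0), 90.0) [ 0.56949644 -0.29278157  0.05      ] 0.5
b slot ((362.0, 214.5), (14.782095909118652, 7.058866500854492), 85.2363510131836) [ 0.5849019  -0.30678898  0.05      ] 82.5
b slot ((350.5, 203.0), (2.0, 3.0), 90.0) [ 0.57015634 -0.29205387  0.05      ] 4.0
row: t= [ 0.0767 -0.2121  0.1602] rz= 0.0606 n 10
```

```bash
python3 - <<'E'
from h import *
plan([.4272,-.1744,.12],86,8)
c=shot("top")
E
```

```text
row: t= [ 0.1828 -0.2755  0.3253] rz= 0.1008 n 8
```

jog_arm --moves '[{"tx": 0.183,"ty": -0.2755,"tz": 0.325,"rx": 0,"ry": 0,"rz": 0.1,"hand": 130},{"tx": 0.183,"ty": -0.2755,"tz": 0.325,"rx": 0,"ry": 0,"rz": 0.1,"hand": 130},{"tx": 0.183,"ty": -0.2755,"tz": 0.325,"rx": 0,"ry": 0,"rz": 0.1,"hand": 130},{"tx": 0.183,"ty": -0.2755,"tz": 0.325,"rx": 0,"ry": 0,"rz": 0.1,"hand": 130},{"tx": 0.183,"ty": -0.2755,"tz": 0.325,"rx": 0,"ry": 0,"rz": 0.1,"hand": 130},{"tx": 0.183,"ty": -0.2755,"tz": 0.325,"rx": 0,"ry": 0,"rz": 0.1,"hand": 130},{"tx": 0.183,"ty": -0.2755,"tz": 0.325,"rx": 0,"ry": 0,"rz": 0.1,"hand": 130},{"tx": 0.183,"ty": -0.2755,"tz": 0.325,"rx": 0,"ry": 0,"rz": 0.1,"hand": 130},{"tx": 0,"ty": 0,"tz": 0,"rx": 0,"ry": 0,"rz": 0,"hand": 130},{"tx": 0,"ty": 0,"tz": 0,"rx": 0,"ry": 0,"rz": 0,"hand": 130}]' --newtons 40

```text
time_s: 5.35
tcp_pos: [0.4285, -0.1751, 0.1209]
orientation: [179.9, 0.1, 86.1]
force: [0.4, 0.5, -0.3]
opening: 0.485
gripper_force: 0.0
```

```bash
python3 - <<'E'
from m import *
c=shot("wrist");pickle.dump(c,open("w4.pkl","wb"))
cv2.imwrite("pics/w4.png",cv2.resize(c["pixels"][130:330,220:440],None,fx=2.7,fy=2.7,interpolation=0)[:,:,::-1])
for X in([.4272,-.1744,.07],[.4272,-.1744,.026]): print(proj(c,X))
E
```

```text
[318.19913054 208.40674333]
[318.48193512 191.70065795]
```

View pics/w4.png

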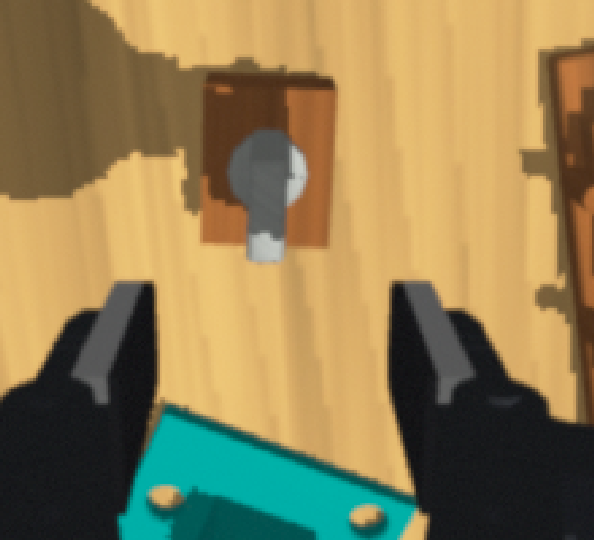

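jog_arm --moves '[{"tx": 0.01,"ty": -0.015,"tz": 0.282,"rx": 0,"ry": 0,"rz": 0.2,"hand": 130},{"tx": 0,"ty": 0,"tz": 0.282,"rx": 0,"ry": 0,"rz": 0,"hand": 130},{"tx": 0,"ty": 0,"tz": 0.282,"rx": 0,"ry": 0,"rz": 0,"hand": 130},{"tx": 0,"ty": 0,"tz": 0.282,"rx": 0,"ry": 0,"rz": 0,"hand": 130},{"tx": 0,"ty": 0,"tz": 0.282,"rx": 0,"ry": 0,"rz": 0,"hand": 130},{"tx": 0,"ty": 0,"tz": 0,"rx": 0,"ry": 0,"rz": 0,"hand": 130},{"tx": 0,"ty": 0,"tz": 0,"rx": 0,"ry": 0,"rz": 0,"hand": 255},{"tx": 0,"ty": 0,"tz": 0,"rx": 0,"ry": 0,"rz": 0,"hand": 255},{"tx": 0,"ty": 0,"tz": 0,"rx": 0,"ry": 0,"rz": 0,"hand": 255},{"tx": 0,"ty": 0,"tz": 0,"rx": 0,"ry": 0,"rz": 0,"hand": 255}]' --newtons 60

```text
time_s: 6.65
tcp_pos: [0.4271, -0.174, 0.0502]
orientation: [179.9, 0.0, 85.0]
force: [0.9, 0.1, 3.8]
opening: 0.091
gripper_force: 60.0
```

jog_arm --moves '[{"tx": 0,"ty": 0,"tz": -0.35,"rx": 0,"ry": 0,"rz": 0,"hand": 255},{"tx": 0,"ty": 0,"tz": -0.35,"rx": 0,"ry": 0,"rz": 0,"hand": 255},{"tx": 0,"ty": 0,"tz": -0.35,"rx": 0,"ry": 0,"rz": 0,"hand": 255},{"tx": 0,"ty": 0,"tz": -0.35,"rx": 0,"ry": 0,"rz": 0,"hand": 255},{"tx": -0.4,"ty": 0.5,"tz": 0,"rx": 0,"ry": 0,"rz": 0,"hand": 255},{"tx": -0.4,"ty": 0.5,"tz": 0,"rx": 0,"ry": 0,"rz": 0,"hand": 255},{"tx": -0.4,"ty": 0.5,"tz": 0,"rx": 0,"ry": 0,"rz": 0,"hand": 255},{"tx": -0.4,"ty": 0.5,"tz": 0,"rx": 0,"ry": 0,"rz": 0,"hand": 255},{"tx": -0.4,"ty": 0.5,"tz": 0,"rx": 0,"ry": 0,"rz": 0,"hand": 255},{"tx": 0,"ty": 0,"tz": 0,"rx": 0,"ry": 0,"rz": 0,"hand": 255}]' --newtons 60

```text
time_s: 7.9
tcp_pos: [0.5437, -0.2857, 0.1189]
orientation: [180.0, 0.0, 85.0]
force: [-0.7, -0.2, -1.3]
opening: 0.093
gripper_force: 59.6
```

```bash
python3 - <<'E'
from m import *
a,b=[pickle.load(open(f"w{i}.pkl","rb")) for i in(2,3)]
L=np.array([.5847,-.307])
def rowsedge(c,n):
    # sample across the tongue at distances 26..34 mm past the axis (between cylinder and plate): gradient edges per row
    g=cv2.cvtColor(c["pixels"],cv2.COLOR_RGB2HSV)
    u0,v0=proj(c,[L[0],L[1],.045])
    out=[]
    for v in range(int(v0)-50,int(v0)-16,2):
        r=g[v,int(u0)-22:int(u0)+22]; ok=np.where((r[:,1]<60)&(r[:,2]>110))[0]
        if len(ok)>3: out.append((v,int(u0)-22+ok.min(),int(u0)-22+ok.max(),len(ok)))
    print(n,(u0,v0),out)
rowsedge(a,"a");rowsedge(b,"b")
print(arm.observe()["tcp_pos"])
c=shot("wrist");pickle.dump(c,open("w5.pkl","wb"));rowsedge(c,"c")
E
```

```text
a (np.float64(394.0650124658097), np.float64(148.61547305584477)) [(98, np.int64(372), np.int64(415), 42), (100, np.int64(372), np.int64(415), 42), (102, np.int64(372), np.int64(399), 26), (104, np.int64(372), np.int64(398), 23), (106, np.int64(384), np.int64(398), 15), (108, np.int64(385), np.int64(398), 14), (110, np.int64(385), np.int64(398), 14), (112, np.int64(385), np.int64(398), 14), (114, np.int64(385), np.int64(398), 14), (116, np.int64(385), np.int64(398), 14), (118, np.int64(385), np.int64(398), 14), (120, np.int64(385), np.int64(398), 14), (122, np.int64(385), np.int64(399), 15), (124, np.int64(385), np.int64(399), 15), (126, np.int64(385), np.int64(399), 15), (128, np.int64(385), np.int64(399), 15), (130, np.int64(386), np.int64(400), 15)]
b (np.float64(361.3959594567322), np.float64(213.44543097097437)) [(163, np.int64(343), np.int64(382), 39), (165, np.int64(342), np.int64(382), 40), (167, np.int64(339), np.int64(382), 42), (169, np.int64(339), np.int64(372), 32), (171, np.int64(339), np.int64(364), 24), (173, np.int64(351), np.int64(364), 14), (175, np.int64(351), np.
[... 444 characters left out ...]
8570511  0.11892915]
c (np.float64(375.40971157740586), np.float64(221.618905761599)) [(171, np.int64(356), np.int64(377), 22), (173, np.int64(356), np.int64(377), 22), (175, np.int64(357), np.int64(377), 21), (177, np.int64(357), np.int64(378), 22), (179, np.int64(357), np.int64(378), 22), (181, np.int64(358), np.int64(378), 21), (183, np.int64(358), np.int64(379), 22), (185, np.int64(359), np.int64(380), 22), (187, np.int64(359), np.int64(380), 22), (189, np.int64(359), np.int64(381), 23), (191, np.int64(359), np.int64(390), 24), (193, np.int64(360), np.int64(392), 22), (195, np.int64(360), np.int64(394), 23), (197, np.int64(360), np.int64(395), 11), (199, np.int64(361), np.int64(396), 5)]
```

```bash
python3 - <<'E'
from m import *
c=pickle.load(open("w5.pkl","rb"))
m=mask(c,(17,170,110),(30,255,255),(330,180,440,270));k=big(m)[0];e=cv2.fitEllipse(cv2.convexHull(k));print(e,onz(c,*e[0],.05))
for tol in(120,150):
    x,y=map(int,e[0]);z=np.zeros((400,640),np.uint8);z[y-16:y+17,x-16:x+17]=(cv2.cvtColor(c["pixels"],cv2.COLOR_RGB2HSV)[y-16:y+17,x-16:x+17,2]<tol)*255
    for q in big(z,1): print("slot",cv2.minAreaRect(q),onz(c,*mom(q),.05),cv2.contourArea(q))
# key in hand: bow top edge columns, bow top at tool z ~ -0.020
s=arm.observe(); R=Rrpy(s["orientation"])
print("bow top centre px",proj(c,np.array(s["tcp_pos"])+R@[0,0,-.02]),"collar",proj(c,np.array(s["tcp_pos"])+R@[0,0,.024]))
g=cv2.cvtColor(c["pixels"],cv2.COLOR_RGB2HSV)
for v in range(215,290,6):
    print(v,[tuple(int(t) for t in x) for x in g[v,300:344:4]])
plan([.5847,-.307,.119],95,5)
E
```

```text
((376.05377197265625, 222.13710021972656), (49.517574310302734, 52.928707122802734), 53.85783767700195) [ 0.58440335 -0.30551107  0.05      ]
slot ((376.0115661621094, 223.57510375976562), (20.603748321533203, 9.883718490600586), 81.25383758544922) [ 0.58508649 -0.30863956  0.05      ] 121.5
slot ((376.2837829589844, 224.20269775390625), (23.837854385375977, 11.672327995300293), 80.53767395019531) [ 0.58475689 -0.30707887  0.05      ] 215.5
bow top centre px [316.82101112 253.91356267] collar [317.52156878 221.03537924]
215 [(18, 132, 222), (18, 103, 154), (60, 8, 93), (45, 6, 83), (30, 6, 82), (60, 6, 82), (80, 9, 83), (50, 9, 83), (60, 8, 94), (30, 6, 82), (12, 148, 79)]
221 [(18, 131, 220), (60, 5, 94), (50, 8, 92), (60, 9, 83), (45, 6, 82), (60, 9, 83), (120, 3, 82), (50, 9, 83), (60, 3, 93), (53, 11, 94), (12, 141, 130)]
227 [(18, 121, 187), (60, 8, 95), (50, 8, 91), (75, 6, 82), (60, 6, 82), (45, 6, 83), (45, 6, 83), (60, 6, 82), (70, 8, 91), (60, 5, 94), (14, 43, 102)]
233 [(19, 35, 102), (60, 3, 88), (90, 3, 81), (70, 8, 93), (60, 6, 92), (60, 8, 94), (45, 11, 93), (60, 6, 92
[... 789 characters left out ...]
]
269 [(90, 9, 54), (60, 3, 100), (105, 18, 28), (60, 5, 56), (75, 6, 92), (68, 11, 96), (60, 8, 96), (45, 6, 82), (120, 18, 29), (45, 6, 92), (105, 7, 71)]
275 [(120, 31, 25), (90, 7, 73), (135, 18, 29), (75, 9, 55), (70, 8, 95), (50, 8, 95), (45, 5, 93), (50, 8, 99), (120, 19, 27), (90, 3, 80), (105, 59, 26)]
281 [(105, 39, 26), (108, 46, 28), (120, 26, 29), (25, 18, 85), (42, 8, 154), (48, 8, 155), (42, 8, 158), (30, 13, 156), (120, 34, 30), (113, 39, 26), (90, 46, 28)]
287 [(105, 44, 23), (120, 28, 27), (128, 38, 27), (18, 131, 162), (18, 133, 218), (18, 133, 217), (18, 132, 211), (18, 132, 190), (90, 9, 27), (102, 53, 24), (108, 49, 26)]
row: t= [-0.0882  0.1718 -0.0009] rz= -0.3991 n 5
```

```bash
python3 - <<'E'
from m import *
c=pickle.load(open("w5.pkl","rb"));M=np.array(c["mount"]);print(M.round(4).tolist())
F=f(c)
def tp(X):
    p=np.linalg.inv(M)@np.r_[X,1];return (F*p[:2]/p[2]+[c["cx"],c["cy"]]).round(1)
for X in((-.014,-.005,-.02),(-.014,.005,-.02),(.014,-.005,-.02),(.014,.005,-.02),(0,0,.014),(0,-.005,.014),(0,0,.024),(0,-.012,.024),(0,.012,.024)):print(X,tp(X))
g=c["pixels"].mean(2)
for v in(225,240,250,262,272,278,282,284): print(v,g[v,300:342].astype(int).tolist())
d=pickle.load(open("w4.pkl","rb"));g=d["pixels"].mean(2)
for v in(236,240,245,250): 
    r=g[v,220:440]; dk=np.where(r<60)[0]+220; print(v,dk[dk<320].max() if (dk<320).any() else 0,dk[dk>320].min())
E
```

```text
[[0.0011, -0.9631, -0.269, 0.0679], [1.0, 0.0012, -0.0004, 0.0002], [0.0007, -0.269, 0.9631, -0.1545], [0.0, 0.0, 0.0, 1.0]]
(-0.014, -0.005, -0.02) [309.8 282.9]
(-0.014, 0.005, -0.02) [330.5 283. ]
(0.014, -0.005, -0.02) [309.3 228.8]
(0.014, 0.005, -0.02) [331.1 228.9]
(0, 0, 0.014) [320.2 229.5]
(0, -0.005, 0.014) [311.6 229.4]
(0, 0, 0.024) [320.3 223.3]
(0, -0.012, 0.024) [300.5 223.2]
(0, 0.012, 0.024) [340.1 223.3]
225 [155, 119, 95, 93, 93, 92, 91, 89, 89, 91, 87, 82, 79, 80, 81, 80, 81, 81, 81, 82, 81, 81, 82, 82, 81, 80, 82, 82, 81, 81, 82, 88, 91, 91, 90, 91, 91, 92, 93, 93, 92, 98]
240 [88, 88, 87, 87, 87, 88, 87, 81, 59, 33, 21, 36, 63, 86, 93, 92, 94, 94, 94, 94, 95, 96, 95, 93, 91, 91, 92, 90, 82, 57, 31, 25, 36, 61, 82, 88, 87, 88, 87, 87, 88, 87]
250 [87, 87, 88, 87, 87, 87, 83, 66, 35, 22, 20, 35, 61, 82, 91, 94, 93, 93, 93, 94, 94, 95, 92, 91, 91, 91, 90, 90, 83, 59, 31, 24, 22, 39, 63, 83, 88, 86, 87, 86, 87, 87]
262 [87, 86, 88, 87, 86, 81, 60, 33, 21, 18, 22, 29, 56, 84, 93, 92, 93, 92, 92, 92, 92, 92, 92, 92, 92, 92, 92, 90, 80, 49, 23, 22, 22, 23, 33, 61, 82, 88, 88, 87, 88, 88]
272 [26, 26, 33, 61, 92, 89, 58, 32, 25, 25, 24, 28, 56, 84, 93, 93, 93, 91, 91, 92, 92, 92, 92, 94, 93, 94, 94, 93, 81, 52, 27, 24, 28, 29, 34, 63, 89, 88, 62, 34, 26, 24]
278 [25, 25, 25, 25, 25, 27, 25, 25, 26, 25, 25, 30, 53, 82, 90, 90, 91, 92, 91, 92, 92, 93, 92, 93, 96, 123, 167, 176, 155, 91, 36, 24, 27, 25, 24, 27, 25, 24, 22, 24, 25, 23]
282 [26, 25, 23, 24, 24, 26, 26, 26, 25, 24, 25, 49, 98, 142, 158, 160, 161, 162, 161, 161, 161, 161, 161, 163, 163, 164, 164, 163, 147, 97, 44, 26, 26, 26, 26, 25, 25, 23, 24, 24, 23, 26]
284 [26, 26, 25, 22, 23, 24, 25, 27, 27, 26, 28, 56, 111, 155, 166, 166, 167, 166, 166, 164, 163, 164, 163, 161, 162, 159, 157, 155, 144, 99, 48, 27, 26, 24, 24, 23, 24, 24, 23, 22, 26, 23]
236 276 365
240 276 365
245 276 365
250 276 365
```

```bash
cat >> m.py <<'E'
def avg(n=6,cam="wrist"):
    P=[];O=[]
    for i in range(n):
        s=arm.observe();P.append(s["tcp_pos"]);O.append(np.array(s["orientation"])%360);c=camera(cam)
    P,O=np.array(P),np.array(O);c["p"]=P.mean(0);c["o"]=O.mean(0)
    if cam=="wrist":
        M=np.array(c["mount"]);Rt=Rrpy(c["o"]);Rw=Rt@M[:3,:3];c["R"]=Rw.T;c["t"]=-Rw.T@(Rt@M[:3,3]+c["p"])
    print("avg",c["p"].round(4),c["o"].round(2),"sd mm",(P.std(0)*1000).round(2),O.std(0).round(2)); return c
def brass(c,box):
    k=big(mask(c,(17,170,110),(30,255,255),box))[0];return cv2.fitEllipse(cv2.convexHull(k))
E
python3 - <<'E'
from m import *
c=avg();pickle.dump(c,open("w6.pkl","wb"))
e=brass(c,(330,180,440,270));L=onz(c,*e[0],.05);print(e,L, "rel tool", Rrpy(c["o"]).T@(L-c["p"]))
print("bowtop",proj(c,c["p"]+Rrpy(c["o"])@[0,0,-.02]))
E
```

```text
avg [ 0.5415 -0.2834  0.1192] [180.09 359.95  85.05] sd mm [0.33 0.4  0.32] [0.03 0.02 0.02]
((378.759521484375, 224.93655395507812), (49.20066452026367, 52.56412124633789), 54.80325698852539) [ 0.58409295 -0.30553558  0.05      ] rel tool [-0.01845402  0.04443864  0.06909202]
bowtop [320.15976959 256.58855092]
```

```bash
python3 - <<'E'
from m import *
c=pickle.load(open("w6.pkl","rb"));b=pickle.load(open("w3.pkl","rb"))
for n,c,(x,y) in(("c",c,(379,225)),("b",b,(361,214))):
    e=brass(c,(x-45,y-40,x+45,y+40) if n=="c" else (330,180,400,240));print(n,"brass",onz(c,*e[0],.05))
    V=cv2.cvtColor(c["pixels"],cv2.COLOR_RGB2HSV)[...,2]
    for tol in(110,130,150):
        z=np.zeros((400,640),np.uint8);h=15 if n=="c" else 10;z[y-h:y+h+1,x-h:x+h+1]=(V[y-h:y+h+1,x-h:x+h+1]<tol)*255
        q=big(z,1)[0];r=cv2.minAreaRect(q);print(" slot",tol,r,onz(c,*r[0],.05))
    if n=="c": print(V[y-30:y+31:3,x-28:x+29:4])
E
```

```text
c brass [ 0.58409295 -0.30553558  0.05      ]
 slot 110 ((378.80999755859375, 226.16998291015625), (19.79899024963379, 8.9095458984375), 81.8698959350586) [ 0.5840956 -0.306541   0.05     ]
 slot 130 ((378.78997802734375, 226.0299530029297), (21.49604606628418, 10.60660171508789), 81.8698959350586) [ 0.58408447 -0.30642583  0.05      ]
 slot 150 ((379.210205078125, 225.65267944335938), (22.882537841796875, 11.241710662841797), 86.18592071533203) [ 0.58441383 -0.30614608  0.05      ]
[[ 51  53  52 161 202 208 209 210 163 106 110 147 185 190 181]
 [ 53  53  92 138 201 191 192 193 136 115 107 108 177 192 182]
 [ 53  78 103 112 169 102 107 111 110 111 115 110 142 190 183]
 [ 51 100 106 104 110 158 234 240 235 225 134 112 114 189 183]
 [ 63 102 105 113 225 240 238 237 231 242 243 193 106 187 185]
 [ 94 104 106 215 236 225 180 197 235 241 240 244 150 186 186]
 [ 98 105 186 233 236 238 237 220 194 241 242 236 234 185 187]
 [ 96 107 229 239 240 198 136 118 145 238 241 239 233 184 189]
 [ 96 144 231 238 239 223 125 120 124 233 244 237 227 217 189]
 [ 87 207 231 240 240 223 123 120 112 218 240
[... 349 characters left out ...]
2 235 236 215 204 207 220 236 233 213 186 195]
 [ 49 118 164 229 239 235 233 232 216 234 233 231 222 222 225]
 [ 26  27 132 182 226 239 243 241 241 231 230 230 225 224 224]
 [ 28  27  77 198 224 224 226 226 228 221 233 231 226 222 224]
 [ 29  29  50 233 230 224 230 219 222 220 233 231 226 222 224]
 [ 30  28  27 232 230 231 230 220 222 220 232 229 225 222 223]]
b brass [ 0.58408758 -0.30611453  0.05      ]
 slot 110 ((362.0, 214.5), (11.0, 4.0), 90.0) [ 0.58478162 -0.30660425  0.05      ]
 slot 130 ((362.0, 214.5), (13.0, 6.0), 90.0) [ 0.58478162 -0.30660425  0.05      ]
 slot 150 ((362.0, 214.5), (14.782095909118652, 7.058866500854492), 85.2363510131836) [ 0.58478162 -0.30660425  0.05      ]
```

```bash
python3 - <<'E'
from m import *
c=pickle.load(open("w6.pkl","rb"))
plan([.5842,-.3049,.105],94.5,5,dict(tcp_pos=c["p"],orientation=[180,0,c["o"][2]]))
E
```

```text
row: t= [-0.0826  0.1726  0.0567] rz= -0.378 n 5
```

jog_arm --moves '[{"tx": -0.0826,"ty": 0.1726,"tz": 0.0567,"rx": 0,"ry": 0,"rz": -0.378,"hand": 255},{"tx": -0.0826,"ty": 0.1726,"tz": 0.0567,"rx": 0,"ry": 0,"rz": -0.378,"hand": 255},{"tx": -0.0826,"ty": 0.1726,"tz": 0.0567,"rx": 0,"ry": 0,"rz": -0.378,"hand": 255},{"tx": -0.0826,"ty": 0.1726,"tz": 0.0567,"rx": 0,"ry": 0,"rz": -0.378,"hand": 255},{"tx": -0.0826,"ty": 0.1726,"tz": 0.0567,"rx": 0,"ry": 0,"rz": -0.378,"hand": 255},{"tx": 0,"ty": 0,"tz": 0,"rx": 0,"ry": 0,"rz": 0,"hand": 255},{"tx": 0,"ty": 0,"tz": 0,"rx": 0,"ry": 0,"rz": 0,"hand": 255},{"tx": 0,"ty": 0,"tz": 0,"rx": 0,"ry": 0,"rz": 0,"hand": 255},{"tx": 0,"ty": 0,"tz": 0,"rx": 0,"ry": 0,"rz": 0,"hand": 255},{"tx": 0,"ty": 0,"tz": 0,"rx": 0,"ry": 0,"rz": 0,"hand": 255}]' --newtons 60

```text
time_s: 9.5
tcp_pos: [0.585, -0.3056, 0.1056]
orientation: [180.0, 0.0, 94.5]
force: [0.1, -0.5, 0.1]
opening: 0.093
gripper_force: 59.6
```

```bash
python3 - <<'E'
from m import *
c=avg(4);pickle.dump(c,open("w7.pkl","wb"));save(c,"w7.png")
cv2.imwrite("pics/w7c.png",cv2.resize(c["pixels"][120:300,230:410],None,fx=3.3,fy=3.3,interpolation=0)[:,:,::-1])
R=Rrpy(c["o"])
for z in(.024,.044): print("key pts",z,proj(c,c["p"]+R@[-.0014,0,z]).round(1))
print("slot",proj(c,[.5843,-.3063,.05]).round(1))
g=cv2.cvtColor(c["pixels"],cv2.COLOR_RGB2HSV)
m=mask(c,(17,170,110),(30,255,255),(270,150,370,300));k=big(m)[0];print(cv2.boundingRect(k),cv2.contourArea(k))
# plate holes from here
for n,X in dict(h2=[.5683,-.1715,.033],h0=[.5543,-.2445,.033]).items(): print(n,proj(c,X).round(1))
E
```

```text
avg [ 0.585  -0.3056  0.1056] [1.7999e+02 1.0000e-02 9.4490e+01] sd mm [0.03 0.02 0.02] [0. 0. 0.]
key pts 0.024 [320.3 225.4]
key pts 0.044 [320.4 214.5]
slot [319.3 208.1]
(292, 182, 56, 44) 1232.0
h2 [311.  -2.]
h0 [283.6 113.7]
```

View pics/w7c.png

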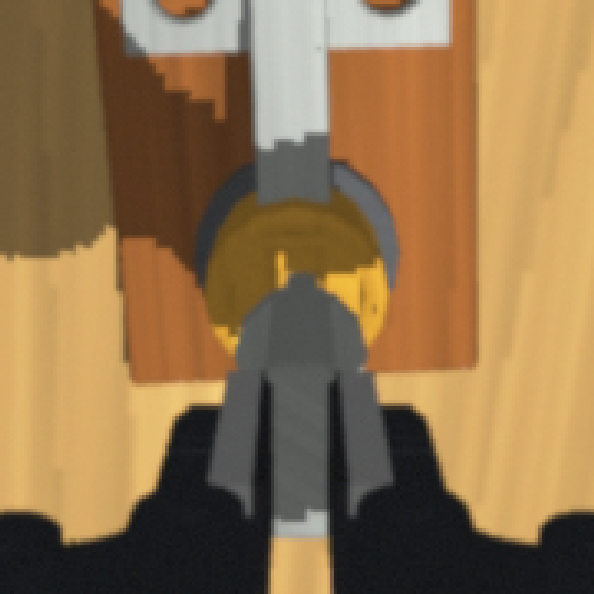

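jog_arm --moves '[{"tx": 0.014,"ty": -0.015,"tz": 0,"rx": 0,"ry": 0,"rz": 0,"hand": 255},{"tx": 0,"ty": 0,"tz": 0,"rx": 0,"ry": 0,"rz": 0,"hand": 255},{"tx": 0,"ty": 0,"tz": 0.08,"rx": 0,"ry": 0,"rz": 0,"hand": 255},{"tx": 0,"ty": 0,"tz": 0.08,"rx": 0,"ry": 0,"rz": 0,"hand": 255},{"tx": 0,"ty": 0,"tz": 0.08,"rx": 0,"ry": 0,"rz": 0,"hand": 255},{"tx": 0,"ty": 0,"tz": 0.08,"rx": 0,"ry": 0,"rz": 0,"hand": 255},{"tx": 0,"ty": 0,"tz": 0,"rx": 0,"ry": 0,"rz": 0,"hand": 255},{"tx": 0,"ty": 0,"tz": 0,"rx": 0,"ry": 0,"rz": 0,"hand": 255},{"tx": 0,"ty": 0,"tz": 0,"rx": 0,"ry": 0,"rz": 0,"hand": 255},{"tx": 0,"ty": 0,"tz": 0,"rx": 0,"ry": 0,"rz": 0,"hand": 255}]' --newtons 60

```text
time_s: 10.95
tcp_pos: [0.5843, -0.3051, 0.0895]
orientation: [180.0, 0.0, 94.5]
force: [-0.5, -1.2, -2.0]
opening: 0.093
gripper_force: 59.5
```

jog_arm --moves '[{"tx": 0,"ty": 0,"tz": 0.08,"rx": 0,"ry": 0,"rz": 0,"hand": 255},{"tx": 0,"ty": 0,"tz": 0.08,"rx": 0,"ry": 0,"rz": 0,"hand": 255},{"tx": 0,"ty": 0,"tz": 0.08,"rx": 0,"ry": 0,"rz": 0,"hand": 255},{"tx": 0,"ty": 0,"tz": 0.06,"rx": 0,"ry": 0,"rz": 0,"hand": 255},{"tx": 0,"ty": 0,"tz": 0.02,"rx": 0,"ry": 0,"rz": 0,"hand": 255},{"tx": 0,"ty": 0,"tz": 0,"rx": 0,"ry": 0,"rz": 0,"hand": 255},{"tx": 0,"ty": 0,"tz": 0,"rx": 0,"ry": 0,"rz": 0,"hand": 255},{"tx": 0,"ty": 0,"tz": 0,"rx": 0,"ry": 0,"rz": 0,"hand": 255},{"tx": 0,"ty": 0,"tz": 0,"rx": 0,"ry": 0,"rz": 0,"hand": 255},{"tx": 0,"ty": 0,"tz": 0,"rx": 0,"ry": 0,"rz": 0,"hand": 255}]' --newtons 60

```text
time_s: 12.2
tcp_pos: [0.5844, -0.3052, 0.0742]
orientation: [180.0, 0.0, 94.5]
force: [-2.3, -1.3, 5.6]
opening: 0.087
gripper_force: 60.3
```

jog_arm --moves '[{"tx": 0,"ty": 0.0024,"tz": 0,"rx": 0,"ry": 0,"rz": 0.8,"hand": 255},{"tx": 0,"ty": 0.0024,"tz": 0,"rx": 0,"ry": 0,"rz": 0.8,"hand": 255},{"tx": 0,"ty": 0.0024,"tz": 0,"rx": 0,"ry": 0,"rz": 0.8,"hand": 255},{"tx": 0,"ty": 0.0024,"tz": 0,"rx": 0,"ry": 0,"rz": 0.8,"hand": 255},{"tx": 0,"ty": 0.0024,"tz": 0,"rx": 0,"ry": 0,"rz": 0.8,"hand": 255},{"tx": 0,"ty": 0.0024,"tz": 0,"rx": 0,"ry": 0,"rz": 0.8,"hand": 255},{"tx": 0,"ty": 0.0024,"tz": 0,"rx": 0,"ry": 0,"rz": 0.8,"hand": 255},{"tx": 0,"ty": 0.0024,"tz": 0,"rx": 0,"ry": 0,"rz": 0.8,"hand": 255},{"tx": 0,"ty": 0.0024,"tz": 0,"rx": 0,"ry": 0,"rz": 0.8,"hand": 255},{"tx": 0,"ty": 0,"tz": 0,"rx": 0,"ry": 0,"rz": 0.8,"hand": 255}]' --newtons 60

```text
time_s: 13.45
tcp_pos: [0.5851, -0.3056, 0.0742]
orientation: [180.0, 0.1, 54.4]
force: [-1.9, -0.8, 5.8]
opening: 0.092
gripper_force: 60.4
```

```bash
python3 - <<'E'
from m import *
s=arm.observe();print(s["tcp_pos"],s["orientation"],s["force"],s["ft_torque"])
E
```

```text
[ 0.58510299 -0.30555102  0.07420241] [1.79969166e+02 5.15519924e-02 5.43980314e+01] [-1.89769676 -0.8404192   5.77365059] [-0.24307633  0.30621511  0.09495051]
```

jog_arm --moves '[{"tx": 0,"ty": 0.0024,"tz": 0,"rx": 0,"ry": 0,"rz": 0.9,"hand": 255},{"tx": 0,"ty": 0.0024,"tz": 0,"rx": 0,"ry": 0,"rz": 0.9,"hand": 255},{"tx": 0,"ty": 0.0024,"tz": 0,"rx": 0,"ry": 0,"rz": 0.9,"hand": 255},{"tx": 0,"ty": 0.0024,"tz": 0,"rx": 0,"ry": 0,"rz": 0.9,"hand": 255},{"tx": 0,"ty": 0.0024,"tz": 0,"rx": 0,"ry": 0,"rz": 0.9,"hand": 255},{"tx": 0,"ty": 0.0024,"tz": 0,"rx": 0,"ry": 0,"rz": 0.9,"hand": 255},{"tx": 0,"ty": 0.0024,"tz": 0,"rx": 0,"ry": 0,"rz": 0.9,"hand": 255},{"tx": 0,"ty": 0.0024,"tz": 0,"rx": 0,"ry": 0,"rz": 0.9,"hand": 255},{"tx": 0,"ty": 0.0024,"tz": 0,"rx": 0,"ry": 0,"rz": 0.7,"hand": 255},{"tx": 0,"ty": 0,"tz": 0,"rx": 0,"ry": 0,"rz": 0.5,"hand": 255}]' --newtons 60

```text
time_s: 14.7
tcp_pos: [0.5858, -0.3063, 0.0742]
orientation: [180.0, 0.0, 12.4]
force: [-0.8, -0.6, 5.9]
opening: 0.093
gripper_force: 60.4
```

```bash
python3 - <<'E'
from m import *
s=arm.observe();print(s["tcp_pos"],s["orientation"],s["force"],s["ft_torque"])
E
```

```text
[ 0.58577796 -0.30632032  0.07417425] [1.79951324e+02 1.10279868e-02 1.24386133e+01] [-0.82974307 -0.60679665  5.91885422] [-0.13794418  0.3046015   0.1010064 ]
```

jog_arm --moves '[{"tx": 0,"ty": 0,"tz": 0,"rx": 0,"ry": 0,"rz": 0.3,"hand": 255},{"tx": 0,"ty": 0,"tz": 0,"rx": 0,"ry": 0,"rz": 0.3,"hand": 255},{"tx": 0,"ty": 0,"tz": 0,"rx": 0,"ry": 0,"rz": 0.2,"hand": 255},{"tx": 0,"ty": 0,"tz": 0,"rx": 0,"ry": 0,"rz": 0.2,"hand": 255},{"tx": 0,"ty": 0,"tz": 0,"rx": 0,"ry": 0,"rz": 0.2,"hand": 255},{"tx": 0,"ty": 0,"tz": 0,"rx": 0,"ry": 0,"rz": 0.2,"hand": 255},{"tx": 0,"ty": 0,"tz": 0,"rx": 0,"ry": 0,"rz": 0.2,"hand": 255},{"tx": 0,"ty": 0,"tz": 0,"rx": 0,"ry": 0,"rz": 0.2,"hand": 255},{"tx": 0,"ty": 0,"tz": 0,"rx": 0,"ry": 0,"rz": 0.2,"hand": 255},{"tx": 0,"ty": 0,"tz": 0,"rx": 0,"ry": 0,"rz": 0,"hand": 255}]' --newtons 60

```text
time_s: 15.95
tcp_pos: [0.5859, -0.3065, 0.0742]
orientation: [179.9, -0.0, 2.5]
force: [-0.7, -1.5, 5.9]
opening: 0.093
gripper_force: 60.4
```

```bash
python3 - <<'E'
from m import *
s=arm.observe();print(s["tcp_pos"],s["orientation"],s["force"],s["ft_torque"])
E
```

```text
[ 0.58585635 -0.3065081   0.07415948] [ 1.79934325e+02 -7.12067588e-03  2.51404911e+00] [-0.65409683 -1.52696415  5.86536429] [-0.23039546  0.37820486  0.10709484]
```

jog_arm --moves '[{"tx": 0,"ty": 0,"tz": 0,"rx": 0,"ry": 0,"rz": 0.2,"hand": 255},{"tx": 0,"ty": 0,"tz": 0,"rx": 0,"ry": 0,"rz": 0.2,"hand": 255},{"tx": 0,"ty": 0,"tz": 0,"rx": 0,"ry": 0,"rz": 0.2,"hand": 255},{"tx": 0,"ty": 0,"tz": 0,"rx": 0,"ry": 0,"rz": 0.2,"hand": 255},{"tx": 0,"ty": 0,"tz": 0,"rx": 0,"ry": 0,"rz": 0.2,"hand": 255},{"tx": 0,"ty": 0,"tz": 0,"rx": 0,"ry": 0,"rz": 0.2,"hand": 255},{"tx": 0,"ty": 0,"tz": 0,"rx": 0,"ry": 0,"rz": 0.2,"hand": 255},{"tx": 0,"ty": 0,"tz": 0,"rx": 0,"ry": 0,"rz": 0,"hand": 255},{"tx": 0,"ty": 0,"tz": 0,"rx": 0,"ry": 0,"rz": 0,"hand": 255},{"tx": 0,"ty": 0,"tz": 0,"rx": 0,"ry": 0,"rz": 0,"hand": 255}]' --newtons 60

```text
time_s: 17.2
tcp_pos: [0.5858, -0.3065, 0.0742]
orientation: [179.9, 0.0, -4.4]
force: [-1.4, -1.1, 6.2]
opening: 0.095
gripper_force: 60.6
```

```bash
python3 - <<'E'
from m import *
s=arm.observe();print(s["tcp_pos"],s["orientation"],s["force"],s["ft_torque"])
c=shot("top");pickle.dump(c,open("t1.pkl","wb"))
for X in([.5845,-.3065,.05],[.5845+.06,-.3065,.04],[.5845,-.3065+.06,.04]): print(proj(c,X).round(1))
V=cv2.cvtColor(c["pixels"],cv2.COLOR_RGB2HSV)
u,v=map(int,proj(c,[.5845,-.3065,.045]))
print(np.array([["%3d/%3d"%(V[y,x,1],V[y,x,2]) for x in range(u-16,u+18,2)] for y in range(v-30,v-2,2)]))
E
```

```text
[ 0.58576763 -0.30654861  0.07417393] [ 1.79915205e+02  2.37558199e-03 -4.40036395e+00] [-1.3880648  -1.12430595  6.24148029] [-0.22212713  0.29126612  0.47879104]
[414.5 210. ]
[413.4 185.4]
[388.2 209.6]
[['134/150' '137/149' '138/148' '137/147' '138/148' '140/146' '138/146'
  '137/145' '137/145' '137/145' '136/144' '139/145' '137/145' '137/145'
  '136/144' '136/142' '136/142']
 ['138/155' '137/153' '137/153' '137/153' '136/154' '133/151' '128/151'
  '136/154' '136/154' '137/153' '136/152' '136/152' '138/152' '138/152'
  '138/150' '138/150' '138/150']
 ['138/150' '135/151' '138/150' '113/144' ' 56/150' ' 44/138' ' 32/143'
  '128/149' '135/151' '135/149' '135/149' '136/150' '139/150' '136/150'
  '136/150' '138/142' '131/ 99']
 ['139/141' '138/142' '136/142' '126/136' ' 23/142' ' 23/145' ' 22/140'
  '109/129' '137/147' '137/147' '139/145' '136/146' '138/146' '137/145'
  '140/111' '123/ 58' ' 16/ 32']
 ['136/141' '136/141' '136/141' '130/135' ' 23/142' ' 25/144' ' 20/138'
  ' 65/137' '136/144' '137/145' '137/145' '138/144' '138/148' '133/113'
  '102/ 25' ' 11/ 23' ' 16/ 31']
 ['135/14
[... 884 characters left out ...]
25' '174/116' ' 14/ 53' ' 18/100' ' 14/ 55' '  9/ 55' ' 18/ 57'
  '  9/ 56' '  6/ 43' ' 16/ 31' ' 18/ 14' ' 64/ 12' ' 39/ 13' ' 20/ 13'
  ' 67/ 19' ' 73/ 21' ' 50/ 36']
 ['175/125' '163/ 97' ' 14/ 56' ' 16/ 96' '  0/ 54' ' 14/ 54' ' 14/ 55'
  ' 10/ 53' ' 10/ 51' ' 18/ 28' ' 77/ 10' ' 32/  8' ' 36/  7' ' 55/ 14'
  ' 45/ 17' ' 70/ 22' ' 53/ 34']
 ['176/120' '159/ 80' ' 15/ 34' '  6/ 46' ' 15/ 35' ' 14/ 37' ' 23/ 33'
  '  0/ 29' ' 23/ 22' ' 34/ 15' ' 57/  9' ' 70/ 11' ' 48/ 16' ' 20/ 13'
  ' 36/ 14' ' 15/ 17' ' 85/ 27']
 ['174/119' '162/ 71' '  9/ 28' '  8/ 34' ' 32/ 24' ' 12/ 42' ' 24/ 21'
  ' 27/ 19' ' 36/ 14' '  0/ 13' ' 39/ 13' ' 77/ 10' ' 51/ 10' ' 46/ 11'
  ' 46/ 11' ' 13/ 19' '122/ 25']]
```

jog_arm --moves '[{"tx": 0,"ty": 0,"tz": 0,"rx": 0,"ry": 0,"rz": -0.3,"hand": 255},{"tx": 0,"ty": 0,"tz": 0,"rx": 0,"ry": 0,"rz": 0,"hand": 255},{"tx": 0,"ty": 0,"tz": 0,"rx": 0,"ry": 0,"rz": 0,"hand": 130},{"tx": 0,"ty": 0,"tz": 0,"rx": 0,"ry": 0,"rz": 0,"hand": 130},{"tx": 0,"ty": 0,"tz": 0,"rx": 0,"ry": 0,"rz": 0,"hand": 130},{"tx": 0,"ty": 0,"tz": 0,"rx": 0,"ry": 0,"rz": 0,"hand": 130},{"tx": 0,"ty": 0,"tz": -0.1,"rx": 0,"ry": 0,"rz": 0,"hand": 130},{"tx": 0,"ty": 0,"tz": -0.4,"rx": 0,"ry": 0,"rz": 0,"hand": 130},{"tx": 0,"ty": 0,"tz": -0.6,"rx": 0,"ry": 0,"rz": 0,"hand": 130},{"tx": 0,"ty": 0,"tz": -0.6,"rx": 0,"ry": 0,"rz": 0,"hand": 130}]' --newtons 60

```text
time_s: 18.5
tcp_pos: [0.5859, -0.306, 0.1595]
orientation: [180.0, -0.0, -3.0]
force: [0.7, 0.0, -0.3]
opening: 0.491
gripper_force: 0.0
```

```bash
python3 - <<'E'
from m import *
c=avg(4);pickle.dump(c,open("w8.pkl","wb"))
# plan to a look position in front of the plate grip: TCP over the grip, high
plan([.5725,-.2068,.150],96.3,20,dict(tcp_pos=c["p"],orientation=[180,0,c["o"][2]]))
# key still there? brass mask & collar/key position
R=Rrpy(c["o"]);
for X in([.5845,-.3065,.05],[.5845,-.3065,.094],[.5725,-.2068,.067]): print(proj(c,X).round(1))
E
```

```text
avg [ 0.5873 -0.3069  0.1619] [179.84 359.73 357.  ] sd mm [0.91 0.58 1.9 ] [0.1  0.17 0.  ]
row: t= [ 0.0672 -0.0933  0.0119] rz= -0.993 n 20
[319.5 191.3]
[319.5 206.4]
[201.8 216.2]
```

jog_arm --moves '[{"tx": 0.067,"ty": -0.093,"tz": 0.01,"rx": 0,"ry": 0,"rz": -0.993,"hand": 120},{"tx": 0.067,"ty": -0.093,"tz": 0.01,"rx": 0,"ry": 0,"rz": -0.993,"hand": 120},{"tx": 0.067,"ty": -0.093,"tz": 0.01,"rx": 0,"ry": 0,"rz": -0.993,"hand": 120},{"tx": 0.067,"ty": -0.093,"tz": 0.01,"rx": 0,"ry": 0,"rz": -0.993,"hand": 120},{"tx": 0.067,"ty": -0.093,"tz": 0.01,"rx": 0,"ry": 0,"rz": -0.993,"hand": 120},{"tx": 0.067,"ty": -0.093,"tz": 0.01,"rx": 0,"ry": 0,"rz": -0.993,"hand": 120},{"tx": 0.067,"ty": -0.093,"tz": 0.01,"rx": 0,"ry": 0,"rz": -0.993,"hand": 120},{"tx": 0.067,"ty": -0.093,"tz": 0.01,"rx": 0,"ry": 0,"rz": -0.993,"hand": 120},{"tx": 0.067,"ty": -0.093,"tz": 0.01,"rx": 0,"ry": 0,"rz": -0.993,"hand": 120},{"tx": 0.067,"ty": -0.093,"tz": 0.01,"rx": 0,"ry": 0,"rz": -0.993,"hand": 120}]' --newtons 60

```text
time_s: 19.95
tcp_pos: [0.6007, -0.252, 0.1515]
orientation: [-179.8, 0.0, 46.8]
force: [-0.1, 0.1, 0.0]
opening: 0.531
gripper_force: 0.0
```

jog_arm --moves '[{"tx": 0.067,"ty": -0.093,"tz": 0.01,"rx": 0,"ry": 0,"rz": -0.993,"hand": 120},{"tx": 0.067,"ty": -0.093,"tz": 0.01,"rx": 0,"ry": 0,"rz": -0.993,"hand": 120},{"tx": 0.067,"ty": -0.093,"tz": 0.01,"rx": 0,"ry": 0,"rz": -0.993,"hand": 120},{"tx": 0.067,"ty": -0.093,"tz": 0.01,"rx": 0,"ry": 0,"rz": -0.993,"hand": 120},{"tx": 0.067,"ty": -0.093,"tz": 0.01,"rx": 0,"ry": 0,"rz": -0.993,"hand": 120},{"tx": 0.067,"ty": -0.093,"tz": 0.01,"rx": 0,"ry": 0,"rz": -0.993,"hand": 120},{"tx": 0.067,"ty": -0.093,"tz": 0.01,"rx": 0,"ry": 0,"rz": -0.993,"hand": 120},{"tx": 0.067,"ty": -0.093,"tz": 0.01,"rx": 0,"ry": 0,"rz": -0.993,"hand": 120},{"tx": 0.067,"ty": -0.093,"tz": 0.01,"rx": 0,"ry": 0,"rz": -0.993,"hand": 120},{"tx": 0.067,"ty": -0.093,"tz": 0.01,"rx": 0,"ry": 0,"rz": -0.993,"hand": 120}]' --newtons 60

```text
time_s: 21.2
tcp_pos: [0.57, -0.2056, 0.1466]
orientation: [-179.8, -0.1, 96.5]
force: [-0.2, -0.4, 0.6]
opening: 0.527
gripper_force: 0.0
```

```bash
python3 - <<'E'
from m import *
avg(4);c=avg(3);pickle.dump(c,open("w9.pkl","wb"))
print("pred grip px",proj(c,[.5725,-.2068,.067]))
m=mask(c,(0,0,205),(180,45,255),(230,130,410,330),3)
for k in big(m,3): r=cv2.minAreaRect(k);print(r,cv2.contourArea(k),onz(c,*r[0],.067))
h=cv2.inRange(cv2.cvtColor(c["pixels"],cv2.COLOR_RGB2HSV),(0,90,0),(20,255,255))
for n,X in dict(h0=[.5543,-.2445,.033],h1=[.5979,-.2401,.033],h2=[.5683,-.1717,.033]).items():
    u,v=proj(c,X).astype(int)
    if 0<u<640 and 20<v<400:
        z=np.zeros_like(h);z[max(v-22,0):v+23,u-22:u+23]=h[max(v-22,0):v+23,u-22:u+23]
        for q in big(z,2): print(n,(u,v),mom(q) if cv2.contourArea(q) else 0,cv2.contourArea(q),onz(c,*mom(q),.033) if cv2.contourArea(q) else 0)
E
```

```text
avg [ 0.5698 -0.2055  0.1468] [180.17 359.89  96.39] sd mm [0.41 0.29 0.2 ] [0.03 0.03 0.14]
avg [ 0.571  -0.2062  0.1476] [180.06 359.97  96.23] sd mm [0.17 0.11 0.19] [0.02 0.01 0.01]
pred grip px [322.38727857 198.34140016]
((323.0, 206.5), (33.0, 30.0), 90.0) 851.0 [ 0.57372205 -0.21338816  0.067     ]
((355.5, 152.5), (41.0, 13.0), 90.0) 340.5 [ 0.59320023 -0.16848324  0.067     ]
((336.5, 146.0), (28.0, 9.0), 90.0) 134.0 [ 0.57844071 -0.16523226  0.067     ]
h0 (np.int64(297), np.int64(225)) [287.47085202 232.93991031] 557.5 [ 0.54544161 -0.25319878  0.033     ]
h0 (np.int64(297), np.int64(225)) [298.36138614 224.61881188] 101.0 [ 0.55468169 -0.24394079  0.033     ]
h1 (np.int64(345), np.int64(225)) [353.36334405 235.14040729] 466.5 [ 0.60612439 -0.24866721  0.033     ]
h1 (np.int64(345), np.int64(225)) [345.94557823 224.4047619 ] 98.0 [ 0.59792779 -0.2389372   0.033     ]
h2 (np.int64(321), np.int64(147)) [321. 127.] 176.0 [ 0.56564847 -0.15471797  0.033     ]
h2 (np.int64(321), np.int64(147)) [322.19188596 146.48355263] 152.0 [ 0.56845335 -0.17080413  0.033     ]
```

jog_arm --moves '[{"tx": -0.003,"ty": 0.03,"tz": 0.32,"rx": 0,"ry": 0,"rz": 0,"hand": 120},{"tx": 0,"ty": 0,"tz": 0.35,"rx": 0,"ry": 0,"rz": 0,"hand": 120},{"tx": 0,"ty": 0,"tz": 0.35,"rx": 0,"ry": 0,"rz": 0,"hand": 120},{"tx": 0,"ty": 0,"tz": 0.35,"rx": 0,"ry": 0,"rz": 0,"hand": 120},{"tx": 0,"ty": 0,"tz": 0.35,"rx": 0,"ry": 0,"rz": 0,"hand": 120},{"tx": 0,"ty": 0,"tz": 0.19,"rx": 0,"ry": 0,"rz": 0,"hand": 120},{"tx": 0,"ty": 0,"tz": 0,"rx": 0,"ry": 0,"rz": 0,"hand": 120},{"tx": 0,"ty": 0,"tz": 0,"rx": 0,"ry": 0,"rz": 0,"hand": 255},{"tx": 0,"ty": 0,"tz": 0,"rx": 0,"ry": 0,"rz": 0,"hand": 255},{"tx": 0,"ty": 0,"tz": 0,"rx": 0,"ry": 0,"rz": 0,"hand": 255}]' --newtons 80

```text
time_s: 22.8
tcp_pos: [0.5732, -0.2065, 0.054]
orientation: [179.9, 0.1, 96.3]
force: [-1.5, -0.1, 4.7]
opening: 0.227
gripper_force: 78.4
```

```bash
python3 - <<'E'
from m import *
c=avg(3);s=arm.observe();print(s["opening"],s["gripper_force"],s["force"],s["ft_torque"])
# die block from top and scene
t=shot("top");s=shot("scene");pickle.dump((t,s),open("ts.pkl","wb"))
for n,c,bx in(("top",t,(170,160,250,230)),("scene",s,(400,200,495,270))):
    hsv=cv2.cvtColor(c["pixels"],cv2.COLOR_RGB2HSV)
    m=mask(c,(0,0,0),(180,70,200),bx,3);k=big(m)[0];print(n,cv2.contourArea(k),cv2.minAreaRect(k),"hsv",hsv[int(mom(k)[1]),int(mom(k)[0])+14])
    x0,y0,x1,y1=bx;V=hsv[...,2];fill=np.zeros_like(m);cv2.drawContours(fill,[k],-1,255,-1);fill=cv2.erode(fill,np.ones((5,5)))
    bh=cv2.morphologyEx(cv2.GaussianBlur(V,(3,3),0),cv2.MORPH_BLACKHAT,np.ones((13,13)) if n=="top" else np.ones((11,11)))
    d=((bh>15)*fill).astype(np.uint8)
    for q in big(d,6):
        if cv2.contourArea(q)>0:print("  dark",mom(q).round(2),cv2.contourArea(q),onz(c,*mom(q),.04).round(4))
E
```

```text
avg [ 0.5732 -0.2065  0.054 ] [1.7992e+02 6.0000e-02 9.6300e+01] sd mm [0.01 0.01 0.01] [0. 0. 0.]
0.2269615256066276 78.87252632528543 [-1.51464143  0.36719909  5.91122655] [ 0.02025278  0.1723946  -0.03918539]
top 2003.0 ((207.311767578125, 193.0529327392578), (39.53330612182617, 53.40634536743164), 67.16634368896484) hsv [60 12 83]
  dark [206.16 191.93] 144.0 [0.6139 0.1856 0.04  ]
  dark [223.81 194.36] 14.0 [0.6094 0.1438 0.04  ]
  dark [216.86 177.65] 12.0 [0.6488 0.1625 0.04  ]
  dark [191.71 198.07] 11.5 [0.5983 0.2186 0.04  ]
scene 2760.0 ((447.0500183105469, 234.35000610351562), (45.961936950683594, 70.14498901367188), 81.8698959350586) hsv [98 12 84]
  dark [457.39 249.3 ] 332.0 [0.6646 0.2092 0.04  ]
  dark [447.36 228.25] 135.0 [0.6135 0.1863 0.04  ]
  dark [420.27 239.5 ] 114.0 [0.6572 0.1368 0.04  ]
  dark [426.67 222.46] 12.0 [0.6078 0.1443 0.04  ]
  dark [464.28 225.59] 11.5 [0.5976 0.2189 0.04  ]
  dark [434.  238.5] 11.0 [0.6478 0.1628 0.04  ]
```

jog_arm --moves '[{"tx": 0,"ty": 0,"tz": -0.06,"rx": 0,"ry": 0,"rz": 0,"hand": 255},{"tx": 0,"ty": 0,"tz": -0.12,"rx": 0,"ry": 0,"rz": 0,"hand": 255},{"tx": 0,"ty": 0,"tz": -0.22,"rx": 0,"ry": 0,"rz": 0,"hand": 255},{"tx": 0,"ty": 0,"tz": -0.3,"rx": 0,"ry": 0,"rz": 0,"hand": 255},{"tx": 0,"ty": 0,"tz": -0.3,"rx": 0,"ry": 0,"rz": 0,"hand": 255},{"tx": 0,"ty": 0,"tz": -0.3,"rx": 0,"ry": 0,"rz": 0,"hand": 255},{"tx": 0,"ty": 0,"tz": -0.15,"rx": 0,"ry": 0,"rz": 0,"hand": 255},{"tx": 0,"ty": 0,"tz": -0.05,"rx": 0,"ry": 0,"rz": 0,"hand": 255},{"tx": 0,"ty": 0,"tz": 0,"rx": 0,"ry": 0,"rz": 0,"hand": 255},{"tx": 0,"ty": 0,"tz": 0,"rx": 0,"ry": 0,"rz": 0,"hand": 255}]' --newtons 90

```text
time_s: 24.3
tcp_pos: [0.5723, -0.2061, 0.1273]
orientation: [-179.9, -0.0, 96.3]
force: [-0.0, -0.5, -5.3]
opening: 0.218
gripper_force: 88.4
```

```bash
python3 - <<'E'
from m import *
c=avg(5);pickle.dump(c,open("w10.pkl","wb"))
s=arm.observe();print(s["opening"],s["force"],s["ft_torque"],c["p"])
M=np.array(c["mount"]);F=f(c)
def tp(X):
    p=np.linalg.inv(M)@np.r_[X,1];return (F*p[:2]/p[2]+[c["cx"],c["cy"]])
def tz(u,v,z): # pixel -> tool frame at tool z
    d=M[:3,:3]@[(u-c["cx"])/F,(v-c["cy"])/F,1];o=M[:3,3];return o+d*(z-o[2])/d[2]
print("expected hole px",[tp(np.array(X)).round(1).tolist() for X in((-.036,.022,.021),(-.036,-.022,.021),(.036,0,.021))])
hsv=cv2.cvtColor(c["pixels"],cv2.COLOR_RGB2HSV)
u,v=tp(np.array((.036,0,.021))).astype(int)
print(np.array([["%2d/%3d/%3d"%tuple(hsv[y,x]) for x in range(u-28,u+29,7)] for y in range(v-30,v+31,6)]))
g=hsv[...,1]; z=np.zeros((400,640),np.uint8);z[v-26:v+27,u-26:u+27]=(g[v-26:v+27,u-26:u+27]>70)*255
for q in big(z,3):
    if cv2.contourArea(q)>5:
        e=cv2.fitEllipse(q);print(e,tz(*e[0],.021),tz(*e[0],.029))
m=mask(c,(0,0,100),(180,45,255),(180,60,460,330),3);k=big(m)[0];print(cv2.minAreaRect(k),cv2.boundingRect(k))
# far edge of the plate (tool x=.05): corners
print("exp corners",[tp(np.array(X)).round(1).tolist() for X in((.05,.035,.021),(.05,-.035,.021),(-.05,.035,.021))])
E
```

```text
avg [ 0.5724 -0.2061  0.1274] [180.05 359.97  96.3 ] sd mm [0.1  0.05 0.09] [0.01 0.01 0.  ]
0.2186691909428077 [ 1.06606411 -0.09746657 -4.58245528] [-0.04307785  0.02331315  0.03612236] [ 0.57241514 -0.20610946  0.12736408]
expected hole px [[355.3, 278.8], [285.3, 278.7], [320.4, 165.5]]
[['13/173/162' '13/168/ 82' '13/164/ 81' '13/167/ 84' '13/172/ 86'
  '13/174/ 91' '13/168/ 88' '12/166/ 97' '13/169/ 89']
 ['13/ 53/126' '13/ 48/122' '19/ 19/105' '17/ 22/106' '13/ 17/107'
  '15/ 19/109' '23/ 19/108' '14/ 49/130' '10/ 51/131']
 ['51/  9/198' '54/  7/193' '51/  9/199' '56/  9/198' '51/  9/201'
  '54/  6/210' '50/ 11/211' '53/  9/215' '50/  7/212']
 ['54/  7/186' '50/  8/193' '48/  7/196' '55/  8/196' '45/  9/170'
  '50/  7/205' '56/  9/209' '49/ 10/214' '47/  9/210']
 ['45/  5/ 98' '47/  9/192' '50/  8/196' '13/140/ 95' '13/163/ 91'
  '12/163/ 91' '51/  9/205' '56/  8/213' '47/  9/208']
 ['60/  5/ 95' '60/  7/149' '47/  9/188' '13/160/ 86' '13/163/ 89'
  '13/173/ 84' '42/  8/154' '45/  7/211' '53/  5/205']
 ['45/  5/ 97' '90/  6/ 92' '55/  8/191' '13/159/ 85' '13/159/ 88'
  '13/159
[... 238 characters left out ...]
51/  9/204' '50/  8/202' '60/  5/ 97' '60/  6/ 91']
 ['60/  8/ 96' '60/  8/ 94' '60/  8/ 92' '60/  8/ 91' '60/  6/ 91'
  '66/ 10/129' '68/ 10/104' '60/  8/ 97' '60/  5/ 94']
 ['70/  8/ 96' '60/  5/ 94' '45/  5/107' '30/  2/108' '90/  2/107'
  '30/  2/108' '30/  2/107' '45/  5/ 99' '60/  8/ 94']]
((320.66387939453125, 165.34840393066406), (19.999130249023438, 22.28352165222168), 84.94354248046875) [0.03606677 0.00014272 0.021     ] [0.03461688 0.00014525 0.029     ]
((320.0, 139.5), (0.0, 1.0), 0.0) [ 0.05054827 -0.0002433   0.021     ] [ 0.04975837 -0.00025837  0.029     ]
((332.5, 220.0), (158.0, 101.0), 90.0) (282, 141, 102, 159)
exp corners [[383.6, 140.6], [257.3, 140.4], [375.0, 298.3]]
```

```bash
python3 - <<'E'
from m import *
c=pickle.load(open("w10.pkl","rb"))
plan([.651,.106,.125],115.2,15,dict(tcp_pos=c["p"],orientation=[180,0,c["o"][2]]))
E
```

```text
row: t= [0.3761 0.2106 0.0032] rz= -0.252 n 15
```

jog_arm --moves '[{"tx": 0.188,"ty": 0.105,"tz": 0.003,"rx": 0,"ry": 0,"rz": -0.126,"hand": 255},{"tx": 0.376,"ty": 0.2106,"tz": 0.003,"rx": 0,"ry": 0,"rz": -0.252,"hand": 255},{"tx": 0.376,"ty": 0.2106,"tz": 0.003,"rx": 0,"ry": 0,"rz": -0.252,"hand": 255},{"tx": 0.376,"ty": 0.2106,"tz": 0.003,"rx": 0,"ry": 0,"rz": -0.252,"hand": 255},{"tx": 0.376,"ty": 0.2106,"tz": 0.003,"rx": 0,"ry": 0,"rz": -0.252,"hand": 255},{"tx": 0.376,"ty": 0.2106,"tz": 0.003,"rx": 0,"ry": 0,"rz": -0.252,"hand": 255},{"tx": 0.376,"ty": 0.2106,"tz": 0.003,"rx": 0,"ry": 0,"rz": -0.252,"hand": 255},{"tx": 0.376,"ty": 0.2106,"tz": 0.003,"rx": 0,"ry": 0,"rz": -0.252,"hand": 255},{"tx": 0.376,"ty": 0.2106,"tz": 0.003,"rx": 0,"ry": 0,"rz": -0.252,"hand": 255},{"tx": 0.376,"ty": 0.2106,"tz": 0.003,"rx": 0,"ry": 0,"rz": -0.252,"hand": 255}]' --newtons 90

```text
time_s: 25.8
tcp_pos: [0.6347, -0.0101, 0.1264]
orientation: [180.0, 0.0, 108.3]
force: [-0.3, -0.8, -4.4]
opening: 0.218
gripper_force: 88.5
```

jog_arm --moves '[{"tx": 0.376,"ty": 0.2106,"tz": 0.003,"rx": 0,"ry": 0,"rz": -0.252,"hand": 255},{"tx": 0.376,"ty": 0.2106,"tz": 0.003,"rx": 0,"ry": 0,"rz": -0.252,"hand": 255},{"tx": 0.376,"ty": 0.2106,"tz": 0.003,"rx": 0,"ry": 0,"rz": -0.252,"hand": 255},{"tx": 0.376,"ty": 0.2106,"tz": 0.003,"rx": 0,"ry": 0,"rz": -0.252,"hand": 255},{"tx": 0.376,"ty": 0.2106,"tz": 0.003,"rx": 0,"ry": 0,"rz": -0.252,"hand": 255},{"tx": 0.188,"ty": 0.105,"tz": 0.003,"rx": 0,"ry": 0,"rz": -0.126,"hand": 255},{"tx": 0,"ty": 0,"tz": 0,"rx": 0,"ry": 0,"rz": 0,"hand": 255},{"tx": 0,"ty": 0,"tz": 0,"rx": 0,"ry": 0,"rz": 0,"hand": 255},{"tx": 0,"ty": 0,"tz": 0,"rx": 0,"ry": 0,"rz": 0,"hand": 255},{"tx": 0,"ty": 0,"tz": 0,"rx": 0,"ry": 0,"rz": 0,"hand": 255}]' --newtons 90

```text
time_s: 27.05
tcp_pos: [0.6512, 0.1051, 0.1256]
orientation: [-180.0, 0.0, 115.1]
force: [0.2, -0.2, -4.6]
opening: 0.218
gripper_force: 88.5
```

```bash
python3 - <<'E'
from m import *
c=avg(5);pickle.dump(c,open("w11.pkl","wb"))
V=cv2.cvtColor(c["pixels"],cv2.COLOR_RGB2HSV)[...,2]
bh=cv2.morphologyEx(cv2.GaussianBlur(V,(3,3),0),cv2.MORPH_BLACKHAT,np.ones((25,25)))
P={}
for n,X in dict(t0=[.6094,.1438,.04],t1=[.6488,.1625,.04],t2=[.5983,.2186,.04],bore=[.6137,.1858,.04]).items():
    u,v=proj(c,X).astype(int);h=14
    z=np.zeros_like(V);z[max(v-h,0):v+h+1,u-h:u+h+1]=(bh[max(v-h,0):v+h+1,u-h:u+h+1]>15)*255
    print(n,(u,v),V[max(v-12,0):v+13:4,u-12:u+13:4].tolist() if n!="bore" else "")
    for q in big(z,2):
        if cv2.contourArea(q)>5: print("   ",mom(q).round(1),cv2.contourArea(q),onz(c,*mom(q),.04).round(4))
E
```

```text
avg [0.6512 0.1053 0.1255] [1.8000e+02 1.0000e-02 1.1516e+02] sd mm [0.02 0.16 0.01] [0.   0.   0.01]
t0 (np.int64(291), np.int64(128)) [[73, 73, 73, 74, 76, 75, 78], [74, 73, 73, 74, 74, 73, 74], [73, 74, 62, 25, 53, 75, 73], [74, 71, 58, 24, 21, 74, 74], [75, 73, 63, 48, 38, 73, 76], [75, 73, 72, 71, 72, 74, 76], [78, 76, 76, 76, 77, 77, 76]]
    [292.2 127.8] 88.0 [0.6094 0.1441 0.04  ]
t1 (np.int64(350), np.int64(127)) [[76, 96, 85, 139, 148, 148, 149], [75, 75, 73, 130, 151, 151, 148], [75, 76, 55, 47, 124, 151, 148], [76, 68, 23, 24, 64, 147, 151], [75, 68, 25, 47, 64, 148, 152], [75, 75, 69, 75, 123, 152, 151], [76, 75, 74, 135, 150, 150, 148]]
    [349.1 129. ] 192.0 [0.6484 0.1615 0.04  ]
    [361.2 140.5] 5.5 [0.6606 0.1578 0.04  ]
t2 (np.int64(321), np.int64(20)) [[138, 138, 137, 137, 136, 136, 138], [137, 138, 136, 133, 137, 136, 136], [139, 132, 88, 71, 107, 138, 137], [138, 108, 78, 66, 61, 132, 136], [137, 93, 77, 56, 61, 131, 137], [137, 124, 35, 25, 78, 137, 137], [137, 137, 132, 125, 136, 137, 138]]
    [320.1  22.8] 233.5 [0.5982 0.2172 0.04  ]
bore (np.int64(321), np.int64(76)) 
    [332.   81.7] 109.0 [0.6222 0.1862 0.04  ]
```

```bash
python3 - <<'E'
from m import *
c=pickle.load(open("w11.pkl","rb"))
V=cv2.cvtColor(c["pixels"],cv2.COLOR_RGB2HSV)[...,2];P={}
for n,(u,v),th in(("t0",(291,128),60),("t1",(348,128),64),("t2",(320,22),118)):
    h=12;z=np.zeros_like(V);z[v-h:v+h+1,u-h:u+h+1]=(V[v-h:v+h+1,u-h:u+h+1]<th)*255
    q=big(z)[0];e=cv2.fitEllipse(cv2.convexHull(q));P[n]=onz(c,*e[0],.04)[:2];print(n,e,P[n].round(4))
mid=(P["t0"]+P["t1"])/2;C=(mid+P["t2"])/2;d=P["t2"]-mid;w=P["t1"]-P["t0"]
yaw=np.degrees(np.arctan2(-d[0],d[1]));print("C",C,"yaw",yaw,np.degrees(np.arctan2(w[1],w[0])),np.linalg.norm(d),np.linalg.norm(w))
plan([.6135,.1855,.084],115.3,10,dict(tcp_pos=c["p"],orientation=[180,0,c["o"][2]]))
E
```

```text
t0 ((292.1040344238281, 127.59268188476562), (9.341224670410156, 12.317989349365234), 141.73362731933594) [0.6093 0.1442]
t1 ((347.8694152832031, 128.2728271484375), (10.709123611450195, 12.29023265838623), 70.41748046875) [0.6474 0.1616]
t2 ((320.13043212890625, 22.753948211669922), (16.228193283081055, 17.814571380615234), 3.793123483657837) [0.5982 0.2172]
C [0.61325633 0.18504782] yaw 25.125917297757987 24.54047542516944 0.07102671631738235 0.04181973246606105
row: t= [0.1772 0.0002 0.0831] rz= -0.0028 n 10
```

jog_arm --moves '[{"tx": 0.15,"ty": 0,"tz": 0,"rx": 0,"ry": 0,"rz": -0.01,"hand": 255},{"tx": 0.3,"ty": 0,"tz": 0,"rx": 0,"ry": 0,"rz": 0,"hand": 255},{"tx": 0.38,"ty": 0,"tz": 0,"rx": 0,"ry": 0,"rz": 0,"hand": 255},{"tx": 0.38,"ty": 0,"tz": 0,"rx": 0,"ry": 0,"rz": 0,"hand": 255},{"tx": 0.36,"ty": 0,"tz": 0.05,"rx": 0,"ry": 0,"rz": 0,"hand": 255},{"tx": 0.203,"ty": 0,"tz": 0.2,"rx": 0,"ry": 0,"rz": 0,"hand": 255},{"tx": 0,"ty": 0,"tz": 0.25,"rx": 0,"ry": 0,"rz": 0,"hand": 255},{"tx": 0,"ty": 0,"tz": 0.2,"rx": 0,"ry": 0,"rz": 0,"hand": 255},{"tx": 0,"ty": 0,"tz": 0.09,"rx": 0,"ry": 0,"rz": 0,"hand": 255},{"tx": 0,"ty": 0,"tz": 0.03,"rx": 0,"ry": 0,"rz": 0,"hand": 255}]' --newtons 90

```text
time_s: 28.55
tcp_pos: [0.6135, 0.1854, 0.0839]
orientation: [-180.0, 0.0, 115.2]
force: [-0.2, 0.4, -4.1]
opening: 0.214
gripper_force: 88.5
```

```bash
python3 - <<'E'
from m import *
avg(6);c=avg(4);pickle.dump(c,open("w12.pkl","wb"))
s=arm.observe();print(s["force"],s["time_s"],s["opening"])
R=Rrpy(c["o"]);hsv=cv2.cvtColor(c["pixels"],cv2.COLOR_RGB2HSV);V=hsv[...,2]
u,v=proj(c,c["p"]+R@[.036,0,.021]).astype(int);print("hole2 top",(u,v),"thread2 exp",proj(c,[.5982,.2178,.04]))
print(V[v-16:v+17:2,u-16:u+17:2])
# block outline: far edge (tool x=.06) & sides at z=.04
for X in((.06,0,.0435),(.03,.045,.0435),(.03,-.045,.0435)): print(X,proj(c,c["p"]+R@np.array(X)).round(1))
u,v=proj(c,c["p"]+R@[.06,0,.044]).astype(int);print("S far",hsv[v-10:v+11,u,1].tolist());
for y in(.045,-.045):
    u,v=proj(c,c["p"]+R@[.03,y,.044]).astype(int);print("S side",y,hsv[v,u-10:u+11,1].tolist())
    u,v=proj(c,c["p"]+R@[.055,y,.044]).astype(int);print("S side",y,hsv[v,u-10:u+11,1].tolist(),u)
E
```

```text
avg [0.6137 0.1856 0.0845] [1.7998e+02 1.0000e-02 1.1522e+02] sd mm [0.11 0.17 0.39] [0.03 0.01 0.01]
avg [0.6136 0.186  0.0849] [1.7996e+02 2.0000e-02 1.1524e+02] sd mm [0.07 0.03 0.06] [0.01 0.   0.  ]
[-1.68217487 -0.02663953 -4.52493462] 29.05 0.20929359453953789
hole2 top (np.int64(320), np.int64(165)) thread2 exp [319.9639974  159.77817432]
[[ 96  94  92  94  92  93  95 104 189 207 209 212 213 209 208 212 213]
 [ 97  93  93  91  93  94  96  98 188 209 209 213 212 210 209 212 212]
 [ 94  94  92  91  93  93  92  90 124 163 186 206 211 210 208 212 214]
 [ 96  93  91  91  91  81  63  50  43  51  73 124 181 206 209 212 213]
 [ 94  93  91  89  81  53  24  22  19  22  25  56  91 140 194 210 213]
 [ 95  93  92  81  68  59  39  27  23  30  45  61  69  80 107 162 212]
 [ 95  94  86  75  64  62  63  57  54  59  62  63  69  73  84 145 211]
 [ 94  92  84  71  67  63  62  62  63  62  62  62  69  72  79 140 199]
 [ 95  91  82  73  70  65  64  64  64  63  64  66  71  73  75  89 112]
 [ 95  91  82  73  71  69  68  66  63  66  69  71  72  71  76  86  95]
 [ 94  91  85  73  71  72  73  71  71  70
[... 401 characters left out ...]
1  91  90  93  93  90  93  94  93  93  91  91  91  96]]
(0.06, 0, 0.0435) [320.6 120.4]
(0.03, 0.045, 0.0435) [390.8 168.5]
(0.03, -0.045, 0.0435) [250.3 168.4]
S far [130, 127, 132, 131, 126, 127, 129, 131, 129, 103, 46, 16, 22, 20, 21, 19, 21, 21, 19, 21, 22]
S side 0.045 [8, 8, 8, 16, 18, 18, 16, 18, 14, 31, 100, 126, 129, 130, 130, 130, 130, 130, 132, 133, 130]
S side 0.045 [19, 19, 20, 18, 21, 20, 18, 19, 11, 60, 116, 132, 134, 132, 132, 133, 133, 131, 132, 133, 132] 393
S side -0.045 [126, 130, 130, 127, 127, 130, 132, 132, 129, 110, 42, 18, 18, 21, 25, 24, 21, 21, 17, 12, 8]
S side -0.045 [130, 128, 126, 131, 127, 125, 131, 128, 116, 69, 17, 21, 21, 17, 21, 18, 21, 21, 21, 24, 24] 248
```

jog_arm --moves '[{"tx": -0.004,"ty": -0.004,"tz": 0.014,"rx": 0,"ry": 0,"rz": 0,"hand": 255},{"tx": 0,"ty": 0,"tz": 0,"rx": 0,"ry": 0,"rz": 0,"hand": 255},{"tx": 0,"ty": 0,"tz": 0,"rx": 0,"ry": 0,"rz": 0,"hand": 255},{"tx": 0,"ty": 0,"tz": 0,"rx": 0,"ry": 0,"rz": 0,"hand": 255},{"tx": 0,"ty": 0,"tz": 0,"rx": 0,"ry": 0,"rz": 0,"hand": 255},{"tx": 0,"ty": 0,"tz": 0,"rx": 0,"ry": 0,"rz": 0,"hand": 255},{"tx": 0,"ty": 0,"tz": 0,"rx": 0,"ry": 0,"rz": 0,"hand": 255},{"tx": 0,"ty": 0,"tz": 0,"rx": 0,"ry": 0,"rz": 0,"hand": 255},{"tx": 0,"ty": 0,"tz": 0,"rx": 0,"ry": 0,"rz": 0,"hand": 255},{"tx": 0,"ty": 0,"tz": 0,"rx": 0,"ry": 0,"rz": 0,"hand": 255}]' --newtons 90

```text
time_s: 30.3
tcp_pos: [0.6132, 0.1857, 0.0838]
orientation: [-180.0, 0.0, 115.2]
force: [0.5, 0.5, -4.2]
opening: 0.214
gripper_force: 88.5
```

```bash
python3 - <<'E'
from m import *
c=avg(3)
R=Rrpy(c["o"]);M=np.array(c["mount"]);F=f(c)
hsv=cv2.cvtColor(c["pixels"],cv2.COLOR_RGB2HSV)
# far plate edge and block far edge, three columns: level check
for y in(-.03,0,.03):
    for X in((.05,y,.021),(.06,y,.044)):
        u,v=proj(c,c["p"]+R@np.array(X)).astype(int);print(X,(u,v),hsv[v-6:v+7,u,2].tolist())
t=shot("top");u,v=map(int,proj(t,[.64,-.29,.045]));w=cv2.cvtColor(t["pixels"],cv2.COLOR_RGB2HSV)
print("tongue still off: S",w[v,u-6:u+7,1].tolist()); u,v=map(int,proj(t,[.5845,-.3065,.094]));print("key bow S",w[v-4:v+5:2,u-8:u+9:2,1].tolist())
E
```

```text
avg [0.6133 0.1857 0.0838] [1.8000e+02 1.0000e-02 1.1525e+02] sd mm [0.01 0.01 0.01] [0. 0. 0.]
(0.05, -0.03, 0.021) (np.int64(266), np.int64(140)) [75, 72, 73, 74, 73, 74, 76, 81, 90, 94, 97, 97, 95]
(0.06, -0.03, 0.044) (np.int64(271), np.int64(120)) [127, 128, 126, 129, 124, 99, 71, 67, 69, 71, 72, 73, 72]
(0.05, 0, 0.021) (np.int64(320), np.int64(140)) [74, 72, 73, 72, 71, 73, 76, 105, 162, 194, 204, 204, 205]
(0.06, 0, 0.044) (np.int64(320), np.int64(120)) [122, 122, 122, 122, 118, 105, 77, 87, 128, 144, 144, 144, 144]
(0.05, 0.03, 0.021) (np.int64(374), np.int64(140)) [144, 145, 143, 145, 146, 143, 127, 125, 176, 210, 220, 220, 220]
(0.06, 0.03, 0.044) (np.int64(369), np.int64(120)) [121, 120, 120, 118, 115, 99, 74, 81, 116, 137, 144, 144, 145]
tongue still off: S [136, 137, 123, 38, 21, 21, 19, 20, 22, 33, 112, 133, 137]
key bow S [[174, 149, 75, 21, 21, 67, 161, 135, 135], [89, 22, 16, 26, 22, 65, 168, 134, 139], [22, 27, 27, 23, 20, 33, 169, 138, 136], [21, 23, 31, 21, 20, 45, 169, 138, 138], [29, 27, 20, 22, 24, 42, 174, 138, 136]]
```

Plate is still, level and aligned at about 15 mm above the block. The key is in the lock and the tongue is off the plate. Handing in.

```bash
python3 -c "
from bench import job
print(job.job_done())"
```

```text
the job is handed in; nothing more can be done
None
```

The job is handed in: the key is in the lock and turned to its stop with the tongue off the plate, and the arm is holding the retainer plate level about 15 mm above the die block, its holes lined up with the threads to within about 0.5 mm.

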